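Unload a barred transit rack of plug-in boards into the test stand

TASK

Boards for test have come in the grey transit rack: first lift the retaining bar out of its two brackets and hang it by its handle over both prongs of the hook stand. Then take every board out of the rack and set each in its own bay of the aluminium test stand: lower edge into the slot with the board leaning out toward the open front, so that it passes under the hold-down lips, then straighten it until it rests back against the rail behind. When the rack is empty, lay the bar back in its brackets, handle up; do not drop a board, and leave the solder spool, the bottle and the cutters alone.

Things in the scene. Friction and masses are not known exactly. Their poses are not given: they have to be found in the camera images.
- rack: Grey transit rack, base 272 x 108 x 10 mm, fixed. Origin: centre of underside; x along its length, under the retaining bar; z up. Boards stand upright at x = -66, 0, +66 mm, their x along the rack's x, lower edge 10 mm above the bench, in side guides 42 mm high with 1 mm play: draw them straight up by over 35 mm before moving away.
- bracket_1 (a point): Open bracket at x = -124 mm of the rack: a post 8 mm thick and 32 mm wide with a flared U notch open to the top, 16 mm wide at its floor, 20 mm at the tips 16 mm higher, that holds the retaining bar. This point: middle of the notch's floor, 130 mm above the bench. Axes as the rack.
- bracket_2 (a point): Open bracket at x = +124 mm of the rack: a post 8 mm thick and 32 mm wide with a flared U notch open to the top, 16 mm wide at its floor, 20 mm at the tips 16 mm higher, that holds the retaining bar. This point: middle of the notch's floor, 130 mm above the bench. Axes as the rack.
- bar_handle (a point): Middle of the black cross-piece of the retaining bar's bow handle, 55 mm above the bar's own axis: 136 mm long (x), 10 mm wide (y), 10 mm high (z), on two round legs of 8 mm at x = -64 and +64 mm. The gap between bar and cross-piece is 44 mm high and 120 mm long. Axes: x along the bar, z up. Pinch it across its 10 mm at the middle.
- bar_middle (a point): Centre of the retaining bar: 12 mm square steel bar along x, 276 mm long over its 21 mm end discs, which lie outside the brackets; 0.18 kg with its handle. At the start it lies in the two brackets, 2 mm above the grips of the boards, handle up; it lifts straight up.
- hook (a point): Two-pronged hook of the hook stand. Point midway between the prongs, level with their upper side, 150 mm above the bench; the prongs point to -x, z up. Prongs: level 8 mm rods at y = -32 and +32 mm, from x = +40 to -35 mm, then turned up: tips end 17 mm above the prongs, at x = -47 mm. Nothing stands above or between the prongs; what hangs there must come over the tips.
- hook_stand: The hook stand: dark base plate 100 (x) x 140 (y) x 12 mm with two bent steel rods, 167 mm high, the uprights at x = +30 mm, a cross rod between them 80 mm up; prongs point to -x. Origin: centre of underside. Loose, 2.5 kg; it may get bumped aside.
- test_stand: Aluminium test stand, base 100 (x) x 336 (y) x 16 mm, fixed. Origin: centre of underside; the bays' open front is -x, y along the row of three bays, 106 mm apart. Four posts 14 mm wide at y = -159, -53, +53, +159 mm, x = 10 to 28 mm, carry the hold-down lips; 92 mm free between posts.
- slot (a point): Slot along y under all bays, seen at its mouth, 16 mm above the bench: 13.5 mm wide at the mouth, 7.5 mm wide at the floor 10 mm lower. Rear wall upright at x = +7 mm from this point; front wall slopes down from x = -6.5 mm to -0.5 mm, so a board's lower edge enters leaning to -x by up to 30 degrees.
- lip (a point): Front edge (underside) of the hold-down lip on the post between bays 1 and 2, 97 mm above the bench. Each post has such a lip: 5 mm thick, 34 mm deep to +x, 18 mm to either side of the post, 70 mm open between two lips. The upper corners of a seated board's plate lie 5 mm under them, so a board goes in from the front under them, leaning to -x by 20 to 28 degrees.
- rest_rail (a point): Middle of the upper front edge of the rest rail, 74 mm above the bench, 12 mm high, that runs along y behind all bays (8 mm behind the slot's rear wall). A seated board leans back (+x) against it by 8 to 10 degrees and stays by its weight.
- bay_1 (a point): Bay 1 of the test stand: middle of the slot's floor, 6 mm above the bench, axes as test_stand. The lower edge of a seated board is centred here (play 2 mm in x, 4 mm in y).
- bay_2 (a point): Bay 2 of the test stand: middle of the slot's floor, 6 mm above the bench, axes as test_stand. The lower edge of a seated board is centred here (play 2 mm in x, 4 mm in y).
- bay_3 (a point): Bay 3 of the test stand: middle of the slot's floor, 6 mm above the bench, axes as test_stand. The lower edge of a seated board is centred here (play 2 mm in x, 4 mm in y).
- board_a_grip (a point): Plug-in board, 0.13 kg: grey plate 4 x 84 x 86 mm (x, y, z), a green circuit board with parts on its -x side (26 mm out, 33 to 79 mm above the lower edge) and a black ribbed grip on top, 10 x 46 mm, 84 to 118 mm above the lower edge. This point: centre of the grip, 101 mm above the lower edge; z up. Pinch across the 10 mm. Two or three boards are present; None if absent.
- board_a_foot (a point): Centre of the lower edge of board a, axes as its grip.
- board_b_grip (a point): Plug-in board, 0.13 kg: grey plate 4 x 84 x 86 mm (x, y, z), a green circuit board with parts on its -x side (26 mm out, 33 to 79 mm above the lower edge) and a black ribbed grip on top, 10 x 46 mm, 84 to 118 mm above the lower edge. This point: centre of the grip, 101 mm above the lower edge; z up. Pinch across the 10 mm. Two or three boards are present; None if absent.
- board_b_foot (a point): Centre of the lower edge of board b, axes as its grip.
- board_c_grip (a point): Plug-in board, 0.13 kg: grey plate 4 x 84 x 86 mm (x, y, z), a green circuit board with parts on its -x side (26 mm out, 33 to 79 mm above the lower edge) and a black ribbed grip on top, 10 x 46 mm, 84 to 118 mm above the lower edge. This point: centre of the grip, 101 mm above the lower edge; z up. Pinch across the 10 mm. Two or three boards are present; None if absent.
- board_c_foot (a point): Centre of the lower edge of board c, axes as its grip.
- spool: Spool of solder, bystander, 46 mm high, 86 mm wide with its wire end; origin centre of underside.
- solvent_bottle: White solvent bottle with pump cap, bystander, 52 mm diameter, 112 mm high; origin centre of underside.
- cutters: Blue-handled side cutters lying flat, bystander, 126 mm long, 11 mm high; origin centre of underside.

How it is judged:
On the way, in this order (a step that is already met when the one before it is completed fails the run):
1. the retaining bar is lifted clear above its brackets while the boards still stand in the rack (z of bar_handle in the frame of rack above 0.21 m and z of each of board_a_foot, board_b_foot, board_c_foot in the frame of rack below 0.02 m), for 0.1 s.
2. the retaining bar hangs by its handle on both prongs of the hook, let go, with the boards still in the rack (x of bar_handle in the frame of hook between -0.042 and 0.04 m and y of bar_handle in the frame of hook between -0.032 and 0.032 m and z of bar_handle in the frame of hook between 0 and 0.012 m and angle between bar_handle's own z axis and vertical below 0.3 rad and contact force between the fingers and anything else below 0.1 N and z of each of board_a_foot, board_b_foot, board_c_foot in the frame of rack below 0.02 m), for 0.3 s.
3. every board stands seated in a bay of the test stand (((x of board_a_foot in the frame of bay_1 between -0.006 and 0.006 m and y of board_a_foot in the frame of bay_1 between -0.008 and 0.008 m and z of board_a_foot in the frame of bay_1 between -0.003 and 0.004 m and x of board_a_grip in the frame of bay_1 above 0.006 m and angle between board_a_grip's own z axis and vertical below 0.26 rad) or (x of board_a_foot in the frame of bay_2 between -0.006 and 0.006 m and y of board_a_foot in the frame of bay_2 between -0.008 and 0.008 m and z of board_a_foot in the frame of bay_2 between -0.003 and 0.004 m and x of board_a_grip in the frame of bay_2 above 0.006 m and angle between board_a_grip's own z axis and vertical below 0.26 rad) or (x of board_a_foot in the frame of bay_3 between -0.006 and 0.006 m and y of board_a_foot in the frame of bay_3 between -0.008 and 0.008 m and z of board_a_foot in the frame of bay_3 between -0.003 and 0.004 m and x of board_a_grip in the frame of bay_3 above 0.006 m and angle between board_a_grip's own z axis and vertical below 0.26 rad)) and ((x of board_b_foot in the frame of bay_1 between -0.006 and 0.006 m and y of board_b_foot in the frame of bay_1 between -0.008 and 0.008 m and z of board_b_foot in the frame of bay_1 between -0.003 and 0.004 m and x of board_b_grip in the frame of bay_1 above 0.006 m and angle between board_b_grip's own z axis and vertical below 0.26 rad) or (x of board_b_foot in the frame of bay_2 between -0.006 and 0.006 m and y of board_b_foot in the frame of bay_2 between -0.008 and 0.008 m and z of board_b_foot in the frame of bay_2 between -0.003 and 0.004 m and x of board_b_grip in the frame of bay_2 above 0.006 m and angle between board_b_grip's own z axis and vertical below 0.26 rad) or (x of board_b_foot in the frame of bay_3 between -0.006 and 0.006 m and y of board_b_foot in the frame of bay_3 between -0.008 and 0.008 m and z of board_b_foot in the frame of bay_3 between -0.003 and 0.004 m and x of board_b_grip in the frame of bay_3 above 0.006 m and angle between board_b_grip's own z axis and vertical below 0.26 rad)) and ((x of board_c_foot in the frame of bay_1 between -0.006 and 0.006 m and y of board_c_foot in the frame of bay_1 between -0.008 and 0.008 m and z of board_c_foot in the frame of bay_1 between -0.003 and 0.004 m and x of board_c_grip in the frame of bay_1 above 0.006 m and angle between board_c_grip's own z axis and vertical below 0.26 rad) or (x of board_c_foot in the frame of bay_2 between -0.006 and 0.006 m and y of board_c_foot in the frame of bay_2 between -0.008 and 0.008 m and z of board_c_foot in the frame of bay_2 between -0.003 and 0.004 m and x of board_c_grip in the frame of bay_2 above 0.006 m and angle between board_c_grip's own z axis and vertical below 0.26 rad) or (x of board_c_foot in the frame of bay_3 between -0.006 and 0.006 m and y of board_c_foot in the frame of bay_3 between -0.008 and 0.008 m and z of board_c_foot in the frame of bay_3 between -0.003 and 0.004 m and x of board_c_grip in the frame of bay_3 above 0.006 m and angle between board_c_grip's own z axis and vertical below 0.26 rad))), for 0.3 s.
At the end, for the whole second after the job is handed in: Every board present stands in a bay: lower edge on the slot floor (4 mm), within 8 mm of the bay's middle, leaning back on the rest rail (within 15 degrees of upright). The bar lies handle up in both brackets of the rack, down on the notch floors (5 mm) (all of step 3 and x of bar_middle in the frame of rack between -0.008 and 0.008 m and y of bar_middle in the frame of rack between -0.006 and 0.006 m and z of bar_middle in the frame of rack between 0.131 and 0.141 m and angle between the x axis of bar_middle and the x axis of rack, either way round below 0.06 rad and angle between bar_middle's own z axis and vertical below 0.15 rad); the robot touches nothing.
It fails at once if a board is dropped or knocked flat (height (world z) of any of board_a_grip, board_b_grip, board_c_grip below 0.075 m).
It fails at once if the solder spool, the solvent bottle or the cutters are pushed aside by more than 3 cm (distance of any of spool, solvent_bottle, cutters from where it was at the start of the episode above 0.03 m).
Of board_a, board_b, board_c only 2 to 3 are there at a start; the rules pass over those that are not, and their reading is None.
At some moment in a run one of hook_stand may be knocked a few centimetres aside while the robot is not near it.
It also fails if it takes over 208 s, if anything falls off the work surface, if the arm or the gripper's body presses on something with over 40 N, if the wrist force passes 120 N, or if a joint passes its speed limit or range.

ROBOT

A 7-joint arm with a two-finger parallel gripper is mounted at the origin on a cart in front of the work surface, level with it; the furniture and walls round the work are solid. World frame = base frame: x ahead of the robot, y to its left, z up, the work surface at z = 0. Lengths are in m, angles in rad, forces in N, time in s.
With the tool pointing down it reaches from about 0.4 to 0.925 m from the base axis. Payload 5.6 kg.
Tool frame: the origin (TCP) lies between the finger pads; the fingertips stand 14 mm ahead of it and the grasp point (between the pads) lies 5 mm behind it; z points along the fingers, y is the line along which they close (so a half turn about z gives the same grasp; the last joint's range is limited). The gripper opens to 85 mm and grips with 20 to 120 N. Pads are 22 mm wide; open, the fingers measure 114 mm over their backs; the gripper's body (76 mm by 85 mm) begins 54 mm behind the grasp point. The pads swing forward as they close: fully open they stand 13 mm farther back than shut.
Start: joints at [-1.316, 0.468, -0.012, 1.603, 0.006, 1.071, -0.056], TCP at [0.191, 0.621, 0.245] pointing down, gripper open.
Joint ranges: [-2.53, 2.53], [-0.31, 2.02], [-1.57, 1.55], [0.28, 2.44], [-1.29, 4.43], [0.15, 1.84], [-2.92, 2.92]. Speed limits (rad/s): [2.57, 2.57, 3.14, 3.14, 3.14, 3.14, 3.14].

INTERFACE

Orientations are given as [roll, pitch, yaw] about the fixed x, y, z axes, in that order (R = Rz(yaw) Ry(pitch) Rx(roll)).
In Python, from cell import read_state, read_camera, sign_off gives the robot as it stands.
- The arm moves only by the shell command python3 -m handwheel 'ROWS'. ROWS is JSON, a list of rows, each a list of 3 entries, a list of its own where there are three numbers: the turn, a rotation vector about the tool's x, y, z in units of pi rad (1.0 is pi rad), then the shift along the tool's x, y, z in units of 0.2 m (1.0 is 0.2 m), then the gripper command: -1 is shut, 1 is fully open, values between are in proportion. In form: [[[ax, ay, az], [x, y, z], claw], ...]. A call has 1 to 20 rows; each row is the pose to reach, as a shift and turn from the pose commanded when the call began, along the tool's axes at that moment, turning the shorter way round; what a row does not reach only later rows make up. A row lasts 1/12 s, in which the tool goes at most 41.7 mm and 7.16 degrees, less where a joint would pass 70% of its speed; a pose out of reach is approached as far as the arm can. A call with a number of a shift or a turn outside -1 to 1 is refused whole. A call with a gripper value outside its range is refused whole. The fingers move at their own pace and stop on an object; the grip force is fixed at half the most. Time passes only in rows, so rows that repeat a pose let the fingers close. It gives the time, the measured TCP pose, the force, the opening and the grip force at its end, in the units of the state.
- read_state(): the state, without advancing time (a new reading comes with each control period).
- read_camera(name): name is "scene" or "top" or "wrist"; returns a dict with "pixels" (420x560x3 uint8, red, green, blue), "fov_y" (degrees; the focal length in pixels is half the picture's height over the tangent of half this angle, whatever the lens; pixels are square), "cx", "cy" (the principal point, pixels), "xyz" and "rotation" of the camera in the world. Camera axes: x right, y down, z forward; pixel columns grow to the right and rows downward; lengths in m; the calibration is good to about 2 mm. A picture is of the moment at which its call begins. There is no depth.
- sign_off(): hands the job in; it is judged then, once.
The state is a dict: "time": time; "qpos": joint angles; "qvel": joint speeds; "joint_torque": joint torques, N m; "tool_pos": TCP position; "eef_rot": TCP orientation; "contact_force": force on the tool from outside, world axes, zero at the start; "torque": the same for the moment, N m; "gripper_width": finger opening in m; "finger_force": force on a finger pad.
Only numpy, scipy, OpenCV 4.12 (cv2) and the standard library are available. Lean on these libraries where they do the work, as an engineer would, in place of code of your own. Each camera call takes 0.05 s, during which the arm holds its last target. There are 200 camera calls.

## Working session

There is one attempt and no reset: what is moved stays moved. The work goes in short steps, Python scripts to look and compute and a shell command to move; the robot and the scene stay as the last step left them, time stands still between calls to the robot, and variables do not carry over. Pictures are saved under pics/ and viewed, at most 14 in all, crops included, and the job is handed in when it is done.

```bash
mkdir -p pics; ls
cat > h.py <<'E'
import numpy as np, cv2
from cell import read_state, read_camera
from scipy.spatial.transform import Rotation as R
def snap(n,f):
    c=read_camera(n); cv2.imwrite(f'pics/{f}.png',c['pixels'][...,::-1]); 
    c['name']=n; np.save(f'pics/{f}.npy',c,allow_pickle=True); return c
def load(f): return np.load(f'pics/{f}.npy',allow_pickle=True).item()
def K(c):
    h=c['pixels'].shape[0]; return h/2/np.tan(np.radians(c['fov_y'])/2)
def rot(c):
    r=np.array(c['rotation'],float)
    return r if r.shape==(3,3) else R.from_euler('xyz',r).as_matrix()
def back(c,u,v,z):
    d=rot(c)@np.array([(u-c['cx'])/K(c),(v-c['cy'])/K(c),1]); o=np.array(c['xyz'])
    return o+d*(z-o[2])/d[2]
def proj(c,p):
    q=rot(c).T@(np.array(p)-c['xyz']); return np.array([c['cx']+K(c)*q[0]/q[2],c['cy']+K(c)*q[1]/q[2]])
E
python3 - <<'E'
from h import *
for n in ['scene','top','wrist']:
    c=snap(n,n+'0'); print(n,c['fov_y'],c['cx'],c['cy'],c['xyz'],c['rotation'])
s=read_state(); print(s)
E
```

```text
pics
scene 51.199817594539425 288.04020207182526 200.57895274403484 [ 0.04327871 -0.46363056  0.96583612] [-2.45603574  0.00715346 -0.87628482]
top 43.025554440847415 283.7436134744977 213.42330059576702 [ 0.26198701 -0.00495814  1.74276084] [-2.955157   -0.01028013 -1.56862342]
wrist 68.01464171065636 279.57825685143916 211.48290495106616 [0.12427463 0.63959419 0.37311714] [2.87100329e+00 1.49672729e-03 1.27296670e+00]
{'time': 0.15, 'qpos': array([-1.31604001,  0.46818035, -0.01159496,  1.60340185,  0.00599162,
        1.07138517, -0.0563089 ]), 'qvel': array([ 5.87989496e-04, -3.39123996e-03,  2.31137267e-05, -2.74862667e-03,
       -5.44830563e-05, -3.65434148e-04, -9.04350498e-04]), 'joint_torque': array([ 1.54957237e-03, -5.32792389e+01,  2.20767804e-02, -2.51554263e+01,
        1.15093729e-02,  5.65777809e-03, -1.99066159e-05]), 'tool_pos': array([0.1906373 , 0.62099768, 0.24455782]), 'eef_rot': array([-3.14025596e+00,  9.90746613e-05,  2.84375134e+00]), 'contact_force': array([ 0.28502152, -0.55575298, -0.60928696]), 'torque': array([0.0009766 , 0.01115885, 0.02828582]), 'finger_force': 0.0, 'gripper_width': 0.08529515323177676}
```

View pics/scene0.png

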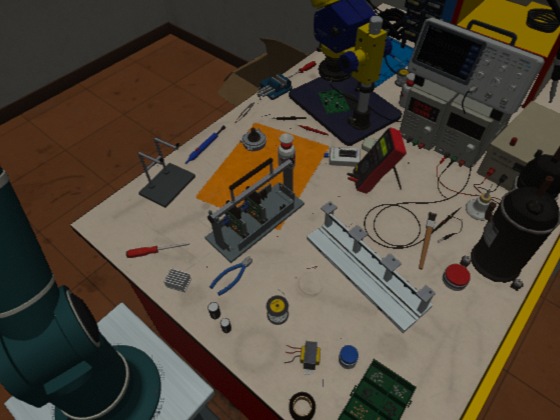

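View pics/top0.png

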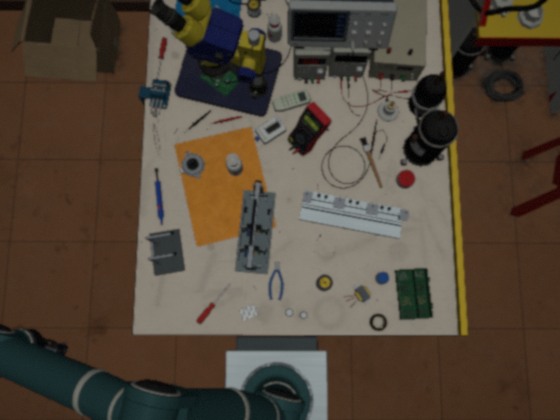

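The scene picture shows the hook stand (165,180), the rack with its bar (255,215) and what look like two boards, and the test stand (370,275). The top view shows the hook stand (165,250), rack (255,232) and test stand (353,214). I'll enlarge both.

Run:
```python
from h import *
c=load('top0'); p=c['pixels'][165:280,140:275,::-1]; cv2.imwrite('pics/t1.png',cv2.resize(p,None,fx=5,fy=5,interpolation=cv2.INTER_CUBIC))
p=c['pixels'][180:250,290:420,::-1]; cv2.imwrite('pics/t2.png',cv2.resize(p,None,fx=6,fy=6,interpolation=cv2.INTER_CUBIC))
c=load('scene0'); p=c['pixels'][125:335,190:450,::-1]; p=cv2.convertScaleAbs(p,alpha=1.6); cv2.imwrite('pics/s1.png',cv2.resize(p,(780,600),interpolation=cv2.INTER_CUBIC)[:600])
```

```text
(no output)
```

View pics/t1.png

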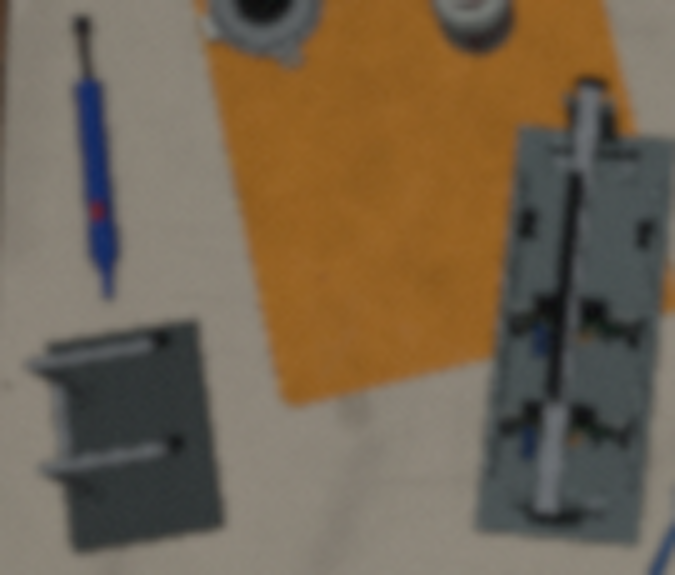

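View pics/t2.png

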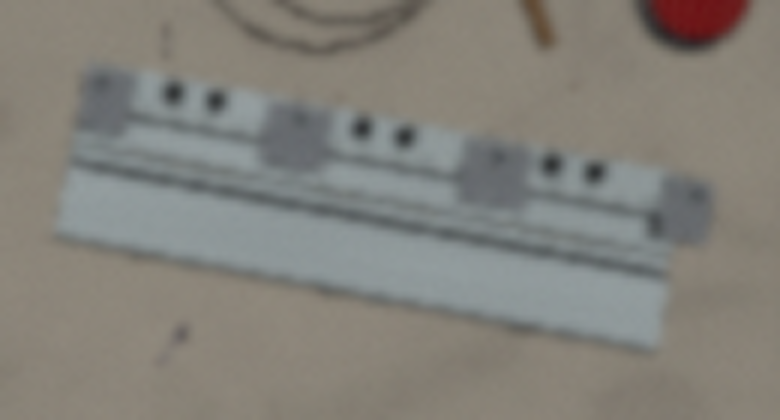

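View pics/s1.png

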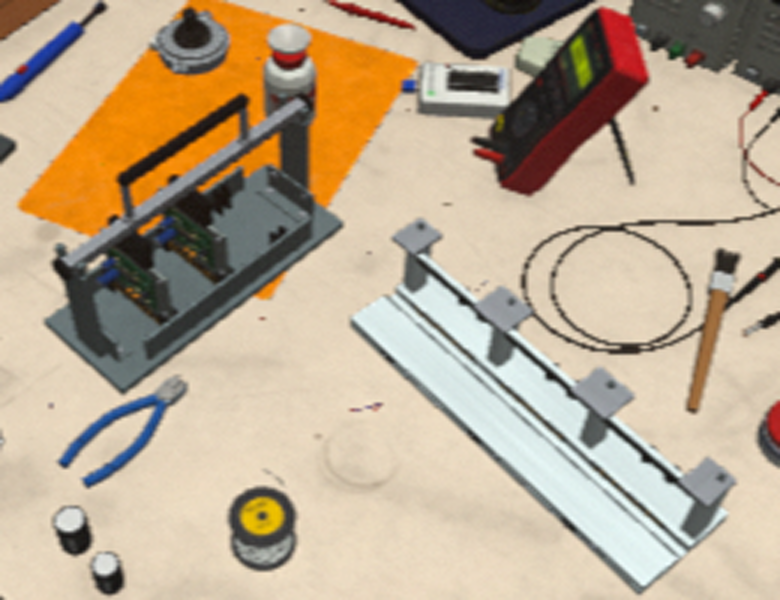

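The enlargements give the corner pixels: rack base, stand base front and slot, and hook base. Two boards stand in the rack, at x = -66 and 0, with their parts facing the robot. The hook's uprights are to the left, so its prongs point to world -y. Next I'll compute the poses.

```bash
cat >> h.py <<'E'
from scipy.optimize import least_squares
def fit(obs,p0):
    """obs: list of (cam, [local xyz], (u,v)); pose x,y,yaw on bench"""
    def T(p,l): c,s=np.cos(p[2]),np.sin(p[2]); return np.array([p[0]+c*l[0]-s*l[1],p[1]+s*l[0]+c*l[1],l[2]])
    f=lambda p: np.concatenate([proj(c,T(p,l))-uv for c,l,uv in obs])
    r=least_squares(f,p0,loss='soft_l1'); return r.x, np.round(r.fun.reshape(-1,2),1)
E
python3 - <<'E'
from h import *
c=load('top0'); 
t1=lambda u,v:np.array([140+(u+.5)/5-.5,165+(v+.5)/5-.5]); t2=lambda u,v:np.array([290+(u+.5)/6-.5,180+(v+.5)/6-.5])
B=c
print('rack',fit([(c,[.136,.054,.01],t1(520,127)),(c,[-.136,.054,.01],t1(475,528)),(c,[-.136,-.054,.01],t1(638,545)),
 (c,[.064,0,.196],t1(575,172)),(c,[-.064,0,.196],t1(553,405)),(c,[.138,0,.136],t1(588,85)),(c,[-.138,0,.136],t1(546,515))],[.45,.1,0]))
print('stand',fit([(c,[-.05,.168,.016],t2(57,235)),(c,[-.05,-.168,.016],t2(655,350)),(c,[0,.168,.016],t2(75,163)),(c,[0,-.168,.016],t2(663,272))],[.45,-.2,-.1]))
print('hook',fit([(c,[.05,.07,.012],t1(75,550)),(c,[.05,-.07,.012],t1(48,345)),(c,[-.05,-.07,.012],t1(198,322)),(c,[-.05,.07,.012],t1(222,525))],[.4,.35,1.57]))
print('hookprong mid tips', back(c,*t1(162,341),.167),back(c,*t1(178,442),.167),back(c,*t1(32,368),.15),back(c,*t1(48,470),.15))
E
```

```text
rack (array([ 0.53020924,  0.07200427, -0.08773195]), array([[-0.6, -0.8],
       [-0.3,  0.5],
       [ 0.3,  0.1],
       [-0. ,  1. ],
       [ 0. , -2.9],
       [ 0.6, -0.8],
       [-0.1,  2. ]]))
stand (array([ 0.58479235, -0.24481736, -0.19015847]), array([[-0.7,  0.8],
       [ 0.4,  1.1],
       [-0.8, -1.8],
       [ 1.4, -0.7]]))
hook (array([0.46078277, 0.35837416, 1.73827479]), array([[-0.5,  0.7],
       [-0.3, -0.6],
       [ 0.1, -0.9],
       [ 0.9,  0.7]]))
hookprong mid tips [0.49907648 0.31270647 0.167     ] [0.43864421 0.30077008 0.167     ] [0.48492906 0.39350149 0.15      ] [0.42350807 0.38089732 0.15      ]
```

```bash
cat >> h.py <<'E'
def tool(yaw,tilt=0):
    """tool down, tool y along frame x(yaw): closes along direction yaw; x axis of object at yaw; tilt>0 leans gripper toward -x of object"""
    x=np.array([np.cos(yaw),np.sin(yaw),0]); up=np.array([0,0,1.])
    z=-(up*np.cos(tilt)-x*np.sin(tilt)); y=x*np.cos(tilt)+up*np.sin(tilt)
    return np.array([np.cross(y,z),y,z]).T
def rel(*wps):
    s=read_state(); p=np.array(s['tool_pos']); M=R.from_euler('xyz',s['eef_rot']).as_matrix()
    for pos,T in wps:
        best=min((R.from_matrix(M.T@T@R.from_euler('z',k).as_matrix()).as_rotvec() for k in (0,np.pi)),key=np.linalg.norm)
        print(np.round(best/np.pi,4).tolist(),np.round(M.T@(np.array(pos)-p)/.2,4).tolist(),'rows>=',np.ceil(np.linalg.norm(np.array(pos)-p)/.0417))
E
python3 - <<'E'
from h import *
T=tool(-.088+np.pi/2); print(T)
rel(([.53,.072,.40],T))
E
```

```text
[[-0.9961305   0.08788647 -0.        ]
 [ 0.08788647  0.9961305  -0.        ]
 [ 0.          0.         -1.        ]]
[-0.0004, -0.0, -0.0668] [-2.4277, -2.1272, -0.7741] rows>= 16.0
```

```bash
python3 -m handwheel '[[[0,0,-0.03],[-1,-0.876,-0.75],1],[[0,0,-0.03],[-1,-0.876,-0.75],1],[[0,0,-0.03],[-1,-0.876,-0.75],1],[[0,0,-0.03],[-1,-0.876,-0.75],1],[[0,0,-0.03],[-1,-0.876,-0.75],1],[[0,0,-0.03],[-1,-0.876,-0.75],1],[[0,0,-0.03],[-1,-0.876,-0.75],1],[[0,0,-0.03],[-1,-0.876,-0.75],1]]'
python3 - <<'E'
from h import *
rel(([.53,.072,.40],tool(-.088+np.pi/2)))
E
```

```text
time: 0.82
tool_pos: [0.3348, 0.3909, 0.3987]
eef_rot: [3.138, 0.004, 2.931]
contact_force: [-0.1, 0.8, -0.0]
gripper_width: 0.0854
finger_force: 0.0
[0.001, 0.0012, -0.0392] [-1.2886, -1.3546, -0.006] rows>= 9.0
```

```bash
python3 -m handwheel '[[[0,0,-0.03],[-0.95,-1,0],1],[[0,0,-0.03],[-0.95,-1,0],1],[[0,0,-0.03],[-0.95,-1,0],1],[[0,0,-0.03],[-0.95,-1,0],1],[[0,0,-0.03],[-0.95,-1,0],1],[[0,0,-0.03],[-0.95,-1,0],1],[[0,0,-0.03],[-0.95,-1,0],1],[[0,0,-0.03],[-0.95,-1,0],1]]' >/dev/null
python3 - <<'E'
from h import *
rel(([.51,.072,.40],tool(-.088+np.pi/2)))
E
```

```text
[-0.0006, 0.0004, -0.0099] [-0.2046, -0.3931, -0.023] rows>= 3.0
```

```bash
python3 -m handwheel '[[[0,0,-0.01],[-0.205,-0.393,0],1],[[0,0,-0.01],[-0.205,-0.393,0],1],[[0,0,-0.01],[-0.205,-0.393,0],1],[[0,0,-0.01],[-0.205,-0.393,0],1],[[0,0,-0.01],[-0.205,-0.393,0],1],[[0,0,-0.01],[-0.205,-0.393,0],1]]'
python3 - <<'E'
from h import *
c=snap('wrist','w1'); p=cv2.convertScaleAbs(c['pixels'][...,::-1],alpha=1.5); cv2.imwrite('pics/w1b.png',cv2.resize(p,(800,600),interpolation=cv2.INTER_CUBIC))
print(c['xyz'],c['rotation'])
E
```

```text
time: 1.98
tool_pos: [0.5078, 0.0804, 0.3949]
eef_rot: [3.141, -0.001, 3.066]
contact_force: [-0.6, 0.5, 0.3]
gripper_width: 0.0851
finger_force: 0.0
[0.43867678 0.08398887 0.52369821] [ 2.87194368e+00 -6.90958306e-04  1.49570799e+00]
```

View pics/w1b.png

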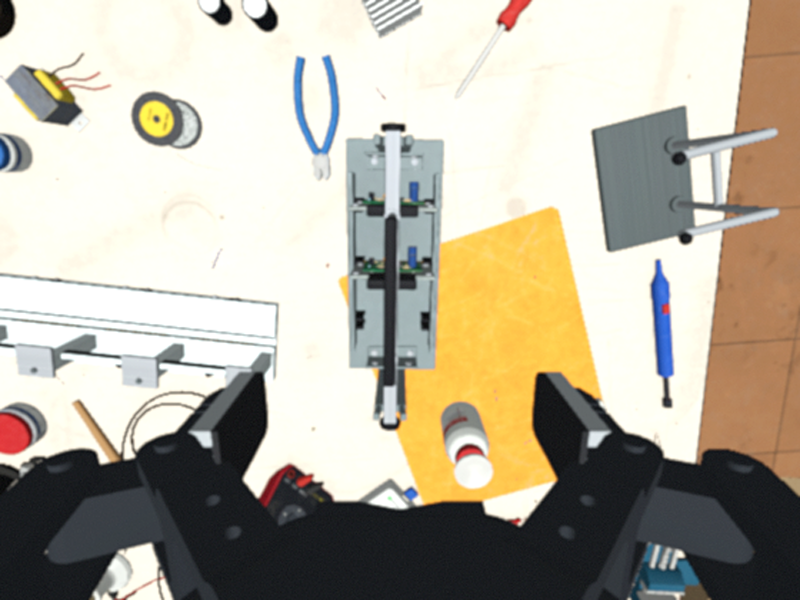

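The wrist view shows the handle from (391,216) to (390,385), the bar discs at (393,127) and (390,424), and the hook prong tips at (678,156) and (686,238), pointing to -y. Next I'll fit these.

Run:
```python
from h import *
c=load('w1'); w=lambda u,v:np.array([(u+.5)*.7-.5,(v+.5)*.7-.5])
print('rack',fit([(c,[-.136,-.054,.01],w(347,140)),(c,[-.136,.054,.01],w(443,140)),(c,[.136,.054,.01],w(436,368)),(c,[.136,-.054,.01],w(350,367)),
 (c,[-.068,0,.196],w(391,216)),(c,[.068,0,.196],w(390,385)),(c,[-.138,0,.136],w(393,126)),(c,[.138,0,.136],w(390,426))],[.53,.07,-.088]))
print('rackbase only',fit([(c,[-.136,-.054,.01],w(347,140)),(c,[-.136,.054,.01],w(443,140)),(c,[.136,.054,.01],w(436,368)),(c,[.136,-.054,.01],w(350,367))],[.53,.07,-.088]))
print('bar only',fit([ (c,[-.068,0,.196],w(391,216)),(c,[.068,0,.196],w(390,385)),(c,[-.138,0,.136],w(393,126)),(c,[.138,0,.136],w(390,426))],[.53,.07,-.088]))
print('hook',fit([(c,[-.05,.07,.012],w(593,130)),(c,[.05,.07,.012],w(685,107)),(c,[-.05,-.07,.012],w(609,250)),(c,[-.047,.032,.167],w(678,157)),(c,[-.047,-.032,.167],w(685,238))],[.46,.36,1.73]))
for a in [(678,157),(685,238)]: print(back(c,*w(*a),.167))
rel(([.53,.072,.30],tool(-.09+np.pi/2)))
```

```text
rack (array([ 0.53169469,  0.07022305, -0.08698458]), array([[-1.4, -1. ],
       [ 0.8, -0.1],
       [-0.2,  1.7],
       [-0.4,  1.8],
       [ 0.1,  0.2],
       [-0. ,  1.7],
       [ 0. , -2. ],
       [ 0.5, -0.7]]))
rackbase only (array([ 0.53126031,  0.07069026, -0.08626101]), array([[-1.2, -1.3],
       [ 1. , -0.5],
       [ 0.2,  1.4],
       [-0.1,  1.5]]))
bar only (array([ 0.53193025,  0.07002302, -0.08872798]), array([[ 0. ,  0.5],
       [-0.3,  1.9],
       [ 0.1, -1.8],
       [ 0.2, -0.5]]))
hook (array([0.46338835, 0.35215003, 1.70842024]), array([[-2. , -1.3],
       [-0.6, -0.1],
       [-4.8,  2.9],
       [ 3.5, -0.3],
       [ 1.1,  0.5]]))
[0.43817182 0.2974637  0.167     ]
[0.50089881 0.3086928  0.167     ]
[0.0001, -0.0002, 0.0049] [-0.1142, -0.0338, 0.475] rows>= 3.0
```

```bash
python3 -m handwheel '[[[0,0,0.005],[-0.125,-0.043,0.4],1],[[0,0,0.005],[-0.125,-0.043,0.4],1],[[0,0,0.005],[-0.125,-0.043,0.4],1],[[0,0,0.005],[-0.125,-0.043,0.4],1],[[0,0,0.005],[-0.125,-0.043,0.4],1],[[0,0,0.005],[-0.125,-0.043,0.4],1]]'
python3 - <<'E'
from h import *
rel(([.532,.070,.186],tool(-.088+np.pi/2)))
c=snap('wrist','w2'); p=cv2.convertScaleAbs(c['pixels'][0:330,100:460,::-1],alpha=1.5); cv2.imwrite('pics/w2b.png',cv2.resize(p,None,fx=1.8,fy=1.8,interpolation=cv2.INTER_CUBIC))
for x in (-.068,.068):
  for y in (-.005,.005):
    print(proj(c,[.532+x*.996+y*.088,.07-.088*x+y*.996,.196])-[100,0])
E
```

```text
time: 2.53
tool_pos: [0.5333, 0.0689, 0.3175]
eef_rot: [3.14, 0.003, 3.049]
contact_force: [0.3, 0.4, 0.6]
gripper_width: 0.0853
finger_force: 0.0
[0.0005, 0.001, -0.0014] [0.009, 0.004, 0.6576] rows>= 4.0
[175.76441042 124.49555865]
[188.68838202 124.44056052]
[176.89413323 282.83119477]
[188.10656548 282.77935874]
```

View pics/w2b.png

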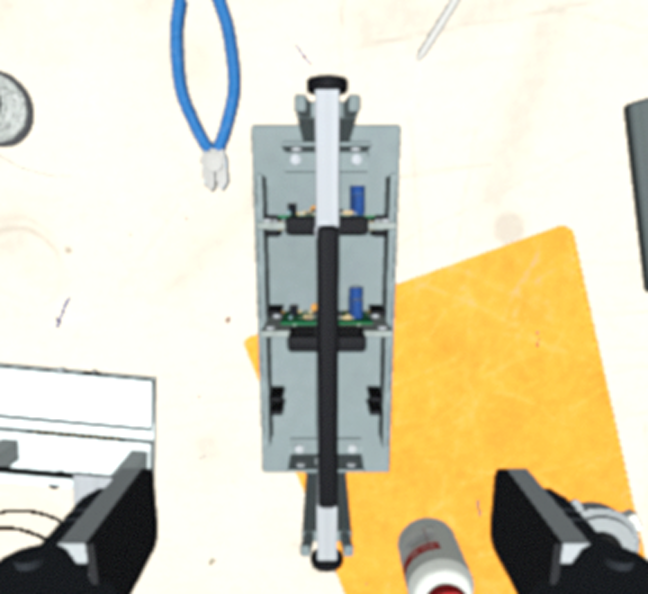

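The grasp pixels agree with the prediction to about 1 mm. I'll descend, grip, and lift.

```bash
python3 -m handwheel '[[[0,0,0],[0.009,0.004,0.4],1],[[0,0,0],[0.009,0.004,0.5],1],[[0,0,0],[0.009,0.004,0.6],1],[[0,0,0],[0.009,0.004,0.655],1],[[0,0,0],[0.009,0.004,0.655],1],[[0,0,0],[0.009,0.004,0.655],1],[[0,0,0],[0.009,0.004,0.655],-1],[[0,0,0],[0.009,0.004,0.655],-1],[[0,0,0],[0.009,0.004,0.655],-1],[[0,0,0],[0.009,0.004,0.655],-1],[[0,0,0],[0.009,0.004,0.655],-1],[[0,0,0],[0.009,0.004,0.655],-1],[[0,0,0],[0.009,0.004,0.655],-1],[[0,0,0],[0.009,0.004,0.655],-1],[[0,0,0],[0.009,0.004,0.655],-1]]'; python3 -m handwheel '[[[0,0,0],[0,0,-0.1],-1],[[0,0,0],[0,0,-0.2],-1],[[0,0,0],[0,0,-0.3],-1],[[0,0,0],[0,0,-0.4],-1],[[0,0,0],[0,0,-0.5],-1],[[0,0,0],[0,0,-0.6],-1],[[0,0,0],[0,0,-0.6],-1],[[0,0,0],[0,0,-0.6],-1]]'
python3 - <<'E'
from h import *
# hold at y back of hook: hook (.461,.352), yaw 1.745
rel(([.478,.23,.31],tool(1.745)))
E
```

```text
time: 3.83
tool_pos: [0.5311, 0.0692, 0.1847]
eef_rot: [3.141, 0.0, 3.048]
contact_force: [0.2, 1.3, 4.9]
gripper_width: 0.009
finger_force: 58.8
time: 4.5
tool_pos: [0.531, 0.0686, 0.3044]
eef_rot: [3.141, 0.001, 3.048]
contact_force: [0.2, 0.1, -2.0]
gripper_width: 0.0089
finger_force: 58.9
[0.0, 0.0003, -0.0853] [0.3393, 0.7789, -0.0284] rows>= 5.0
```

```bash
python3 -m handwheel '[[[0,0,-0.0853],[0.34,0.6,-0.03],-1],[[0,0,-0.0853],[0.34,0.6,-0.03],-1],[[0,0,-0.0853],[0.34,0.6,-0.03],-1],[[0,0,-0.0853],[0.34,0.6,-0.03],-1],[[0,0,-0.0853],[0.34,0.6,-0.03],-1],[[0,0,-0.0853],[0.34,0.6,-0.03],-1],[[0,0,-0.0853],[0.34,0.6,-0.03],-1],[[0,0,-0.0853],[0.34,0.6,-0.03],-1],[[0,0,-0.0853],[0.34,0.6,-0.03],-1]]'
python3 - <<'E'
from h import *
c=snap('wrist','w3'); p=cv2.convertScaleAbs(c['pixels'][0:330,200:560,::-1],alpha=1.5); cv2.imwrite('pics/w3b.png',cv2.resize(p,None,fx=1.8,fy=1.8,interpolation=cv2.INTER_CUBIC))
E
```

```text
time: 5.25
tool_pos: [0.4748, 0.1931, 0.3098]
eef_rot: [-3.141, -0.001, -2.97]
contact_force: [-0.6, -0.6, -1.1]
gripper_width: 0.0092
finger_force: 58.9
```

View pics/w3b.png

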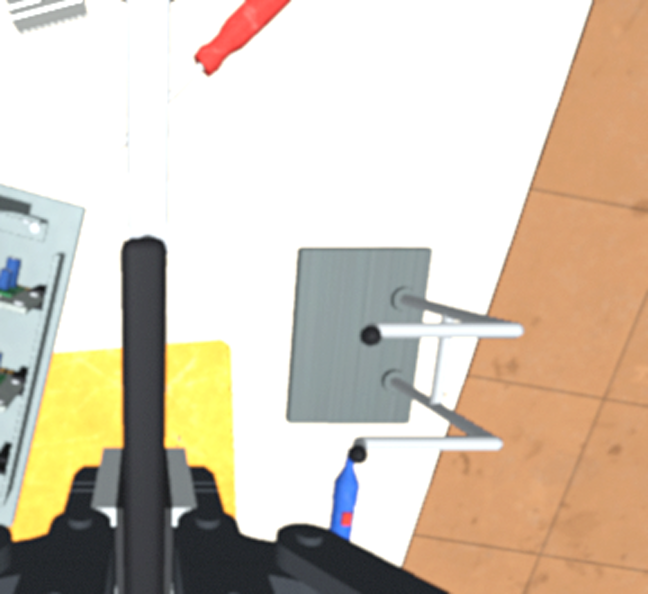

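The wrist view shows the hook base corners at (300,248), (430,249), (408,422) and (288,420), and the tips at (370,335) and (358,452).

Run:
```python
from h import *
c=load('w3'); w=lambda u,v:np.array([200+(u+.5)/1.8-.5,(v+.5)/1.8-.5])
b=[(c,[-.05,.07,.012],w(300,248)),(c,[.05,.07,.012],w(430,249)),(c,[.05,-.07,.012],w(408,422)),(c,[-.05,-.07,.012],w(288,420))]
t=[(c,[-.047,.032,.164],w(370,335)),(c,[-.047,-.032,.164],w(358,452)),(c,[.036,.032,.146],w(517,330)),(c,[.036,-.032,.146],w(497,444))]
for o in (b,t,b+t): print(fit(o,[.46,.35,1.74]))
p,_=fit(b+t,[.46,.35,1.74]); yaw=p[2]; x=np.array([np.cos(yaw),np.sin(yaw),0])
print(read_state()['eef_rot'])
for d,z in ((-.10,.31),(-.10,.176),(.0,.176),(.0,.150)): rel(([*(p[:2]+d*x[:2]),z],tool(yaw)))
```

```text
(array([0.4618795 , 0.35667925, 1.74203329]), array([[-0.9, -0.8],
       [ 1.9, -1.3],
       [ 0.7,  1.6],
       [-1.4,  2.7]]))
(array([0.46232928, 0.35277796, 1.7330538 ]), array([[ 1.5, -0.2],
       [ 0.2,  1.2],
       [-0.4, -0.1],
       [-1.2, -0.6]]))
(array([0.46222287, 0.35364501, 1.73582015]), array([[-2.9, -1.2],
       [-0.1, -1.2],
       [-1.7,  1.7],
       [-3.8,  2.3],
       [ 2.4, -0. ],
       [ 1.2,  1.4],
       [ 0.4, -0.2],
       [-0.2, -0.7]]))
[-3.14114011e+00 -3.32908692e-04 -2.96957416e+00]
[-0.0001, -0.0001, 0.0022] [-0.0716, 0.3005, -0.0001] rows>= 2.0
[-0.0001, -0.0001, 0.0022] [-0.0719, 0.3008, 0.6699] rows>= 4.0
[-0.0001, -0.0001, 0.0022] [-0.0754, 0.8008, 0.6696] rows>= 6.0
[-0.0001, -0.0001, 0.0022] [-0.0754, 0.8008, 0.7996] rows>= 6.0
```

```bash
python3 -m handwheel '[[[0,0,0.002],[-0.072,0.25,0.2],-1],[[0,0,0.002],[-0.072,0.3,0.4],-1],[[0,0,0.002],[-0.072,0.3,0.55],-1],[[0,0,0.002],[-0.072,0.3,0.67],-1],[[0,0,0.002],[-0.072,0.3,0.67],-1],[[0,0,0.002],[-0.072,0.3,0.67],-1],[[0,0,0.002],[-0.074,0.4,0.67],-1],[[0,0,0.002],[-0.075,0.5,0.67],-1],[[0,0,0.002],[-0.075,0.6,0.67],-1],[[0,0,0.002],[-0.075,0.7,0.67],-1],[[0,0,0.002],[-0.075,0.77,0.67],-1],[[0,0,0.002],[-0.075,0.77,0.67],-1],[[0,0,0.002],[-0.075,0.77,0.67],-1]]'
python3 - <<'E'
from h import *
c=snap('wrist','w4'); p=cv2.convertScaleAbs(c['pixels'][100:420,120:440,::-1],alpha=1.5); cv2.imwrite('pics/w4b.png',cv2.resize(p,None,fx=1.8,fy=1.8,interpolation=cv2.INTER_CUBIC))
E
```

```text
time: 6.38
tool_pos: [0.4633, 0.3492, 0.178]
eef_rot: [3.141, 0.002, -2.973]
contact_force: [0.1, -0.6, -1.2]
gripper_width: 0.0086
finger_force: 58.9
```

View pics/w4b.png

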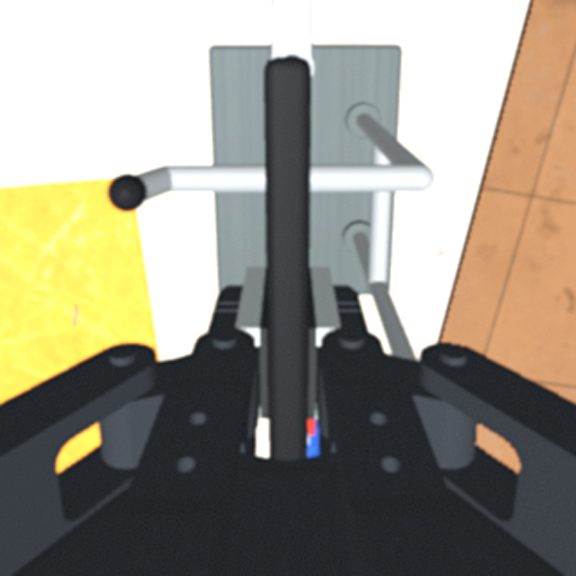

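The cross-piece lies over the near prong, inside the tip at (127,190), with the bar underneath. I'll lower and release.

```bash
python3 -m handwheel '[[[0,0,0],[0,0,0.04],-1],[[0,0,0],[0,0,0.08],-1],[[0,0,0],[0,0,0.11],-1],[[0,0,0],[0,0,0.133],-1],[[0,0,0],[0,0,0.133],-1],[[0,0,0],[0,0,0.133],-1],[[0,0,0],[0,0,0.133],0],[[0,0,0],[0,0,0.133],0],[[0,0,0],[0,0,0.133],0],[[0,0,0],[0,0,0.133],0],[[0,0,0],[0,0,0.133],0],[[0,0,0],[0,0,0.133],0],[[0,0,0],[0,0,0.133],0],[[0,0,0],[0,0,0.133],0],[[0,0,0],[0,0,0.133],0],[[0,0,0],[0,0,0.133],0],[[0,0,0],[0,0,0.133],0],[[0,0,0],[0,0,0.133],0]]'
python3 -m handwheel '[[[0,0,0],[0,0,-0.1],0],[[0,0,0],[0,0,-0.2],0],[[0,0,0],[0,0,-0.3],0],[[0,0,0],[0,0,-0.5],0],[[0,0,0],[0,0,-0.7],0],[[0,0,0],[0,0,-0.7],0],[[0,0,0],[0,0,-0.7],0]]'
python3 - <<'E'
from h import *
c=snap('wrist','w5'); p=cv2.convertScaleAbs(c['pixels'][0:330,100:460,::-1],alpha=1.5); cv2.imwrite('pics/w5b.png',cv2.resize(p,None,fx=1.6,fy=1.6,interpolation=cv2.INTER_CUBIC))
E
```

```text
time: 7.93
tool_pos: [0.4625, 0.3489, 0.1497]
eef_rot: [3.142, 0.0, -2.974]
contact_force: [0.3, 0.6, -0.3]
gripper_width: 0.0432
finger_force: 0.0
time: 8.52
tool_pos: [0.4636, 0.3497, 0.2925]
eef_rot: [3.138, 0.005, -2.974]
contact_force: [-0.2, 0.1, -0.5]
gripper_width: 0.0429
finger_force: 0.0
```

View pics/w5b.png

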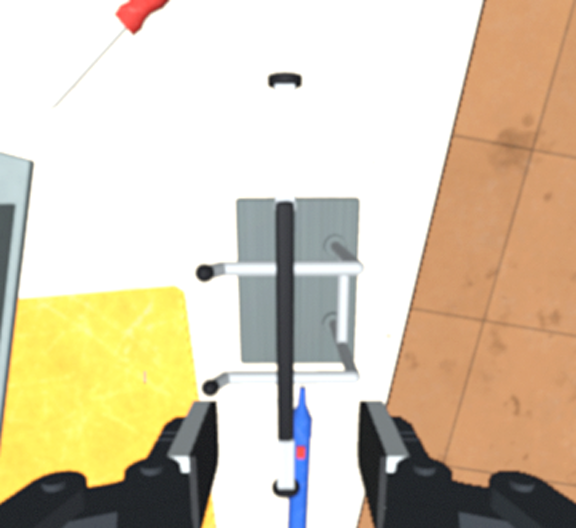

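The bar hangs across both prongs and is released. Next I'll fly to the stand for a close measurement.

```bash
python3 -m handwheel '[[[0,0,0.05],[-0.05,-1,-0.6],0],[[0,0,0.05],[-0.05,-1,-0.6],0],[[0,0,0.05],[-0.05,-1,-0.6],0],[[0,0,0.05],[-0.05,-1,-0.6],0],[[0,0,0.05],[-0.05,-1,-0.6],0],[[0,0,0.05],[-0.05,-1,-0.6],0],[[0,0,0.05],[-0.05,-1,-0.6],0]]' >/dev/null
python3 -m handwheel '[[[0,0,0.05],[-0.05,-1,0],0],[[0,0,0.05],[-0.05,-1,0],0],[[0,0,0.05],[-0.05,-1,0],0],[[0,0,0.05],[-0.05,-1,0],0],[[0,0,0.05],[-0.05,-1,0],0],[[0,0,0.05],[-0.05,-1,0],0],[[0,0,0.05],[-0.05,-1,0],0]]'
python3 - <<'E'
from h import *
rel(([.55,-.24,.42],tool(-.19+np.pi/2))); print(read_state()['qpos'])
E
```

```text
time: 9.73
tool_pos: [0.5173, -0.0479, 0.408]
eef_rot: [-3.141, -0.003, 2.992]
contact_force: [-0.5, 0.6, -0.5]
gripper_width: 0.0431
finger_force: 0.0
[-0.0003, -0.0009, 0.0127] [-0.3049, -0.9255, -0.0599] rows>= 5.0
[-0.46938704  0.10710198  0.55093323  1.72930539 -0.05714645  1.32409734
  1.51383614]
```

```bash
python3 -m handwheel '[[[0,0,0.0127],[-0.3,-0.925,-0.06],0],[[0,0,0.0127],[-0.3,-0.925,-0.06],0],[[0,0,0.0127],[-0.3,-0.925,-0.06],0],[[0,0,0.0127],[-0.3,-0.925,-0.06],0],[[0,0,0.0127],[-0.3,-0.925,-0.06],0],[[0,0,0.0127],[-0.3,-0.925,-0.06],0],[[0,0,0.0127],[-0.3,-0.925,-0.06],0],[[0,0,0.0127],[-0.3,-0.925,-0.06],0],[[0,0,0.0127],[-0.3,-0.925,-0.06],0]]'
python3 - <<'E'
from h import *
c=snap('wrist','w6'); p=cv2.convertScaleAbs(c['pixels'][60:340,80:480,::-1],alpha=1.15); cv2.imwrite('pics/w6b.png',cv2.resize(p,None,fx=2,fy=2,interpolation=cv2.INTER_CUBIC))
E
```

```text
time: 10.48
tool_pos: [0.5511, -0.2355, 0.4207]
eef_rot: [3.14, -0.002, 2.96]
contact_force: [-0.4, -0.1, -0.1]
gripper_width: 0.0426
finger_force: 0.0
```

View pics/w6b.png

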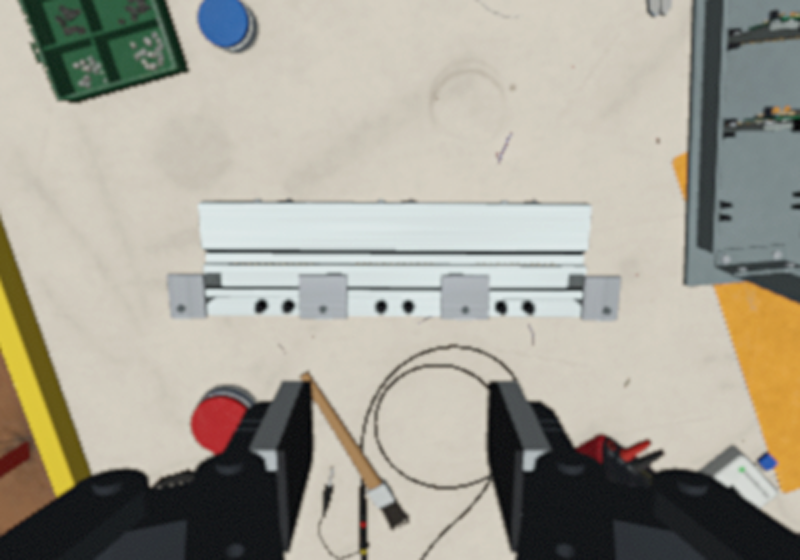

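The stand is seen squarely. Its front corners are at (200,204) and (590,206), the slot edges run along rows 250 to 265, and the lips span rows 275 to 318. I'll take an intensity profile across the slot to get exact rows.

Run:
```python
from h import *
c=load('w6'); g=c['pixels'].mean(2)
w=lambda u,v:np.array([80+(u+.5)/2-.5,60+(v+.5)/2-.5])
r=fit([(c,[-.05,-.168,.016],w(200,203)),(c,[-.05,.168,.016],w(590,205))],[.585,-.245,-.19]); print(r)
p=r[0]; x=np.array([np.cos(p[2]),np.sin(p[2])]); y=np.array([-x[1],x[0]])
# rectify: sample along stand x at z=.016 for bays (y=-.106,0,.106)
for yy,z in ((-.106,.016),(0,.016),(.106,.016),(.053,.102)):
    xs=np.arange(-.058,.058,.001); v=[]
    for xx in xs:
        q=[proj(c,[*(p[:2]+xx*x+(yy+d)*y),z]) for d in np.linspace(-.02,.02,21) if not (z>.1 and abs(d)>.012)]
        m=np.array(q,np.float32); v.append(cv2.remap(g.astype(np.float32),m[:,:1],m[:,1:],cv2.INTER_LINEAR).mean())
    print(yy,[f'{int(round(a*1000))}:{int(b)}' for a,b in zip(xs,v)])
```

```text
(array([ 0.58988951, -0.24781287, -0.18723994]), array([[-1.1,  0.1],
       [ 1.1,  0.1]]))
-0.106 ['-58:173', '-57:173', '-56:172', '-55:165', '-54:154', '-53:137', '-52:133', '-51:141', '-50:164', '-49:186', '-48:192', '-47:196', '-46:195', '-45:194', '-44:194', '-43:194', '-42:195', '-41:195', '-40:195', '-39:194', '-38:194', '-37:193', '-36:193', '-35:194', '-34:194', '-33:194', '-32:195', '-31:195', '-30:195', '-29:195', '-28:195', '-27:196', '-26:196', '-25:196', '-24:196', '-23:196', '-22:196', '-21:195', '-20:194', '-19:194', '-18:194', '-17:195', '-16:195', '-15:195', '-14:190', '-13:184', '-12:159', '-11:131', '-10:94', '-9:83', '-8:105', '-7:137', '-6:172', '-5:185', '-4:195', '-3:197', '-2:195', '-1:187', '0:170', '1:146', '2:142', '3:143', '4:166', '5:184', '6:192', '7:195', '8:194', '9:193', '10:191', '11:190', '12:189', '13:189', '14:190', '15:190', '16:191', '17:191', '18:192', '19:192', '20:184', '21:173', '22:142', '23:120', '24:122', '25:136', '26:167', '27:183', '28:191', '29:191', '30:189', '31:186', '32:182', '33:177', '34:169', '35:156', '36:141', '37:126', '3
[... 3106 characters left out ...]
3:192', '-12:193', '-11:189', '-10:177', '-9:157', '-8:143', '-7:143', '-6:150', '-5:155', '-4:156', '-3:156', '-2:155', '-1:155', '0:155', '1:154', '2:154', '3:153', '4:152', '5:151', '6:151', '7:151', '8:151', '9:151', '10:151', '11:151', '12:151', '13:151', '14:152', '15:150', '16:146', '17:142', '18:138', '19:137', '20:140', '21:144', '22:147', '23:150', '24:154', '25:160', '26:165', '27:170', '28:172', '29:173', '30:174', '31:174', '32:174', '33:174', '34:174', '35:174', '36:173', '37:173', '38:172', '39:172', '40:172', '41:172', '42:172', '43:171', '44:168', '45:161', '46:148', '47:131', '48:119', '49:122', '50:133', '51:147', '52:159', '53:167', '54:171', '55:172', '56:173', '57:173']
```

Stand pose: bay 2 at about (.589,-.2476), yaw -.187, with the lips' front edge about 8 mm ahead of the bay line. Next I'll turn the wrist and go above the middle board.

```bash
python3 - <<'E'
s=open('h.py').read()
s=s.replace("for k in (0,np.pi)),key","for k in KS),key"); s=s.replace("def rel(","KS=(0,np.pi)\ndef rel(")
s+='''
RY=-.087; RO=np.array([.531,.070]); SY=-.187; SO=np.array([.5889,-.2476]); FLIP=True
def flip():
    global KS; KS=(np.pi,)
def rackpt(x,y=0): return RO+R.from_euler('z',RY).as_matrix()[:2,:2]@[x,y]
def seat(bay,tilt,h=0,dx=0,grip=.101):
    """TCP for foot at h above touching floor in bay (along axis), tilt deg forward"""
    t=np.radians(tilt); M=R.from_euler('z',SY).as_matrix()
    l=np.array([dx,(bay-2)*.106,.006+.002*np.sin(abs(t))])+(grip+h)*np.array([-np.sin(t),0,np.cos(t)])
    return np.array([*SO,0])+M@l, tool(SY,t)
'''
open('h.py','w').write(s)
E
python3 - <<'E'
from h import *
flip()
rel(([*rackpt(0),.30],tool(RY)))
# check grips in w2 picture (px in w2b)
c=load('w2')
for x in (-.066,0): print([np.round((proj(c,[*rackpt(x-.005,y),.128])-[100,0])*1.8) for y in (-.023,.023)])
E
```

```text
[0.0005, 0.0001, -0.5303] [0.375, 1.4846, 0.6074] rows>= 8.0
[array([284., 216.]), array([369., 216.])]
[array([287., 336.]), array([367., 335.])]
```

```bash
python3 -m handwheel '[[[0,0,-0.25],[0.25,0.9,0],0],[[0,0,-0.25],[0.25,0.9,0],0],[[0,0,-0.25],[0.25,0.9,0],0],[[0,0,-0.25],[0.25,0.9,0],0],[[0,0,-0.25],[0.25,0.9,0],0],[[0,0,-0.25],[0.25,0.9,0],0],[[0,0,-0.25],[0.25,0.9,0],0],[[0,0,-0.25],[0.25,0.9,0],0]]' >/dev/null
python3 - <<'E'
from h import *
flip()
rel(([*rackpt(0),.30],tool(RY)))
E
```

```text
[-0.0, 0.0003, -0.2801] [-0.3269, 0.5032, 0.61] rows>= 5.0
```

```bash
python3 -m handwheel '[[[0,0,-0.28],[-0.327,0.503,0.4],0],[[0,0,-0.28],[-0.327,0.503,0.61],0],[[0,0,-0.28],[-0.327,0.503,0.61],0],[[0,0,-0.28],[-0.327,0.503,0.61],0],[[0,0,-0.28],[-0.327,0.503,0.61],0],[[0,0,-0.28],[-0.327,0.503,0.61],0],[[0,0,-0.28],[-0.327,0.503,0.61],0],[[0,0,-0.28],[-0.327,0.503,0.61],0],[[0,0,-0.28],[-0.327,0.503,0.61],0],[[0,0,-0.28],[-0.327,0.503,0.61],0]]'
python3 - <<'E'
from h import *
flip()
rel(([*rackpt(0),.111],tool(RY))); print(read_state()['qpos'])
c=snap('wrist','w7')
print([proj(c,[*rackpt(x,y),.128]).round() for x in (-.066,0) for y in (-.023,.023)])
E
```

```text
time: 12.03
tool_pos: [0.5318, 0.0678, 0.2999]
eef_rot: [-3.141, 0.0, -1.663]
contact_force: [0.3, 0.5, 0.1]
gripper_width: 0.0427
finger_force: 0.0
[-0.0001, 0.0001, -0.0016] [-0.0104, 0.0053, 0.9447] rows>= 5.0
[-0.41296684  0.2164115   0.26202247  1.83616676 -0.06285157  1.09648335
  2.92135362]
[array([347., 176.]), array([344., 221.]), array([279., 177.]), array([279., 222.])]
```

Joint 7 is at its limit, so I'll take the half-turn-equivalent grasp instead, turning back.

```bash
python3 -m handwheel '[[[0,0,0.1],[0,0,0],0],[[0,0,0.5],[0,0,0],0],[[0,0,0.5],[0,0,0],0],[[0,0,0.5],[0,0,0],0],[[0,0,0.5],[0,0,0],0],[[0,0,0.5],[0,0,0],0],[[0,0,0.5],[0,0,0],0],[[0,0,0.5],[0,0,0],0],[[0,0,0.5],[0,0,0],0],[[0,0,0.5],[0,0,0],0],[[0,0,0.5],[0,0,0],0],[[0,0,0.5],[0,0,0],0],[[0,0,0.5],[0,0,0],0],[[0,0,0.5],[0,0,0],0]]'  >/dev/null
python3 -m handwheel '[[[0,0,0.5],[0,0,0],0],[[0,0,0.5],[0,0,0],0],[[0,0,0.5],[0,0,0],0],[[0,0,0.5],[0,0,0],0],[[0,0,0.5],[0,0,0],0],[[0,0,0.5],[0,0,0],0],[[0,0,0.5],[0,0,0],0],[[0,0,0.5],[0,0,0],0],[[0,0,0.5],[0,0,0],0],[[0,0,0.5],[0,0,0],0],[[0,0,0.5],[0,0,0],0],[[0,0,0.5],[0,0,0],0],[[0,0,0.5],[0,0,0],0],[[0,0,0.5],[0,0,0],0]]'
python3 - <<'E'
from h import *
rel(([*rackpt(0),.111],tool(RY))); print(read_state()['qpos'])
c=snap('wrist','w7'); p=cv2.convertScaleAbs(c['pixels'][:,:,::-1],alpha=1.4); cv2.imwrite('pics/w7b.png',cv2.resize(p,(800,600),interpolation=cv2.INTER_CUBIC))
print([(proj(c,[*rackpt(x,y),.128])/.7).round() for x in (-.066,0) for y in (-.023,.023)])
E
sed -i 's/KS=(np.pi,)/KS=(0,)/' h.py
```

```text
time: 14.42
tool_pos: [0.5318, 0.0679, 0.2998]
eef_rot: [3.141, -0.0, 1.479]
contact_force: [0.1, -0.6, 0.3]
gripper_width: 0.0425
finger_force: 0.0
[0.0001, -0.0, -0.0014] [0.0102, -0.0051, 0.9439] rows>= 5.0
[-0.78886934  0.24505393  0.71521657  1.85781067 -0.17919704  1.10344802
 -0.09864726]
[array([307., 308.]), array([303., 242.]), array([400., 307.]), array([400., 242.])]
```

View pics/w7b.png

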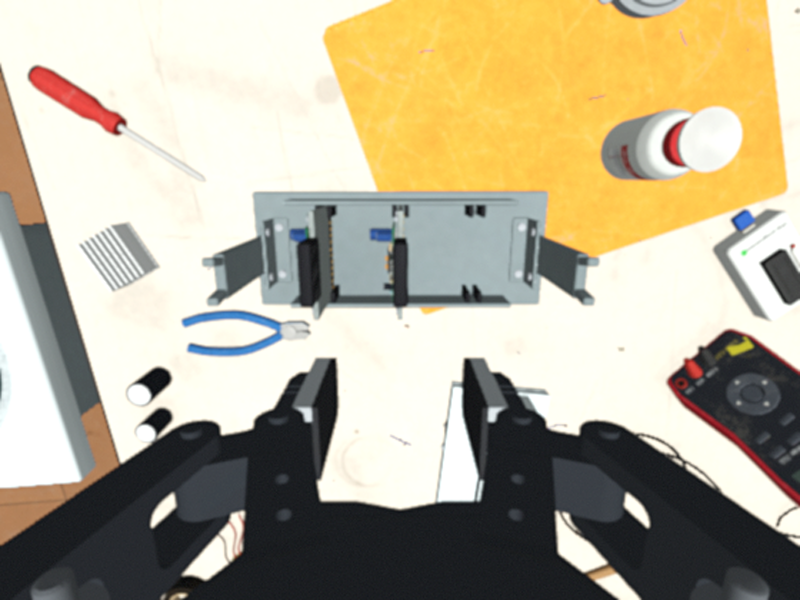

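The board grips appear at (400,272) and (305,272), exactly as predicted. Now I'll grasp the middle board.

```bash
python3 -m handwheel '[[[0,0,0],[0.01,-0.005,0.2],0],[[0,0,0],[0.01,-0.005,0.4],0],[[0,0,0],[0.01,-0.005,0.6],0],[[0,0,0],[0.01,-0.005,0.75],0],[[0,0,0],[0.01,-0.005,0.85],0],[[0,0,0],[0.01,-0.005,0.94],0],[[0,0,0],[0.01,-0.005,0.94],0],[[0,0,0],[0.01,-0.005,0.94],0],[[0,0,0],[0.01,-0.005,0.94],-1],[[0,0,0],[0.01,-0.005,0.94],-1],[[0,0,0],[0.01,-0.005,0.94],-1],[[0,0,0],[0.01,-0.005,0.94],-1],[[0,0,0],[0.01,-0.005,0.94],-1],[[0,0,0],[0.01,-0.005,0.94],-1],[[0,0,0],[0.01,-0.005,0.94],-1],[[0,0,0],[0.01,-0.005,0.94],-1],[[0,0,0],[0.01,-0.005,0.94],-1],[[0,0,0],[0.01,-0.005,0.94],-1]]'
python3 -m handwheel '[[[0,0,0],[0,0,-0.05],-1],[[0,0,0],[0,0,-0.1],-1],[[0,0,0],[0,0,-0.15],-1],[[0,0,0],[0,0,-0.2],-1],[[0,0,0],[0,0,-0.25],-1],[[0,0,0],[0,0,-0.35],-1],[[0,0,0],[0,0,-0.5],-1],[[0,0,0],[0,0,-0.7],-1],[[0,0,0],[0,0,-0.9],-1],[[0,0,0],[0,0,-0.9],-1],[[0,0,0],[0,0,-0.9],-1]]'
python3 - <<'E'
from h import *
flip(); rel((np.array([*seat(2,24,.12)[0][:2],.30]),tool(SY)),seat(2,24,.08))
E
```

```text
time: 15.97
tool_pos: [0.5322, 0.0701, 0.1132]
eef_rot: [3.139, -0.001, 1.479]
contact_force: [-0.1, 0.9, 5.6]
gripper_width: 0.0087
finger_force: 59.5
time: 16.88
tool_pos: [0.5319, 0.07, 0.2945]
eef_rot: [3.137, -0.003, 1.479]
contact_force: [-0.4, -0.4, -1.9]
gripper_width: 0.009
finger_force: 59.1
[0.0013, -0.001, 0.0304] [-1.5124, -0.0181, -0.0323] rows>= 8.0
[-0.1319, -0.0074, 0.0297] [-1.5221, 0.0601, 0.6072] rows>= 8.0
```

```bash
python3 -m handwheel '[[[0,0,0.03],[-1,-0.02,-0.03],-1],[[0,0,0.03],[-1,-0.02,-0.03],-1],[[0,0,0.03],[-1,-0.02,-0.03],-1],[[0,0,0.03],[-1,-0.02,-0.03],-1],[[0,0,0.03],[-1,-0.02,-0.03],-1],[[0,0,0.03],[-1,-0.02,-0.03],-1],[[0,0,0.03],[-1,-0.02,-0.03],-1]]' >/dev/null
python3 - <<'E'
from h import *
flip(); a,T=seat(2,24,.08,grip=.103); rel(([*a[:2],.29],T),(a,T)); print(a)
E
```

```text
[-0.1341, 0.0004, -0.0013] [-0.4959, 0.1406, 0.0337] rows>= 3.0
[-0.1341, 0.0004, -0.0013] [-0.4957, 0.142, 0.6137] rows>= 4.0
[ 0.51576483 -0.23376205  0.17399229]
```

```bash
python3 -m handwheel '[[[-0.134,0,0],[-0.496,0.141,0.034],-1],[[-0.134,0,0],[-0.496,0.141,0.034],-1],[[-0.134,0,0],[-0.496,0.141,0.034],-1],[[-0.134,0,0],[-0.496,0.141,0.034],-1],[[-0.134,0,0],[-0.496,0.141,0.034],-1],[[-0.134,0,0],[-0.496,0.141,0.2],-1],[[-0.134,0,0],[-0.496,0.141,0.35],-1],[[-0.134,0,0],[-0.496,0.141,0.5],-1],[[-0.134,0,0],[-0.496,0.142,0.614],-1],[[-0.134,0,0],[-0.496,0.142,0.614],-1],[[-0.134,0,0],[-0.496,0.142,0.614],-1],[[-0.134,0,0],[-0.496,0.142,0.614],-1]]'
python3 - <<'E'
from h import *
flip(); rel(*[seat(2,24,h,grip=.103) for h in (.08,.03,.012,0.002)]); print(read_state()['qpos'])
E
```

```text
time: 18.47
tool_pos: [0.5196, -0.2312, 0.1759]
eef_rot: [2.72, 0.0, 1.386]
contact_force: [-0.1, 0.1, -0.2]
gripper_width: 0.009
finger_force: 59.1
[0.0009, -0.0003, 0.0007] [-0.0159, -0.0188, 0.0019] rows>= 1.0
[0.0009, -0.0003, 0.0007] [-0.0161, -0.0195, 0.2519] rows>= 2.0
[0.0009, -0.0003, 0.0007] [-0.0162, -0.0198, 0.3419] rows>= 2.0
[0.0009, -0.0003, 0.0007] [-0.0163, -0.0199, 0.3919] rows>= 2.0
[-0.13749394  0.30588903  0.63728812  2.18881695 -0.80553974  0.39828307
  0.95945808]
```

```bash
python3 -m handwheel '[[[0,0,0],[-0.016,-0.019,0.05],-1],[[0,0,0],[-0.016,-0.019,0.1],-1],[[0,0,0],[-0.016,-0.019,0.15],-1],[[0,0,0],[-0.016,-0.019,0.2],-1],[[0,0,0],[-0.016,-0.019,0.25],-1],[[0,0,0],[-0.016,-0.019,0.3],-1],[[0,0,0],[-0.016,-0.019,0.3],-1],[[0,0,0],[-0.016,-0.019,0.3],-1],[[0,0,0],[-0.016,-0.019,0.3],-1]]'
python3 - <<'E'
from h import *
flip(); rel(*[seat(2,24,h,grip=.103) for h in (.012,0.002,0)])
c=snap('wrist','w8'); p=cv2.convertScaleAbs(c['pixels'][:,:,::-1],alpha=1.3); q=snap('scene','s8')['pixels'][200:330,300:440,::-1]
cv2.imwrite('pics/m8.png',np.hstack([cv2.resize(p[100:,60:420],(360,320)),cv2.resize(q,(345,320),interpolation=cv2.INTER_CUBIC)]))
E
```

```text
time: 19.22
tool_pos: [0.5392, -0.2387, 0.1201]
eef_rot: [2.718, 0.0, 1.385]
contact_force: [0.2, -0.6, -0.5]
gripper_width: 0.009
finger_force: 59.1
[0.0014, -0.0001, 0.0005] [0.0026, -0.0001, 0.0452] rows>= 1.0
[0.0014, -0.0001, 0.0005] [0.0026, -0.0003, 0.0952] rows>= 1.0
[0.0014, -0.0001, 0.0005] [0.0026, -0.0004, 0.1052] rows>= 1.0
```

View pics/m8.png

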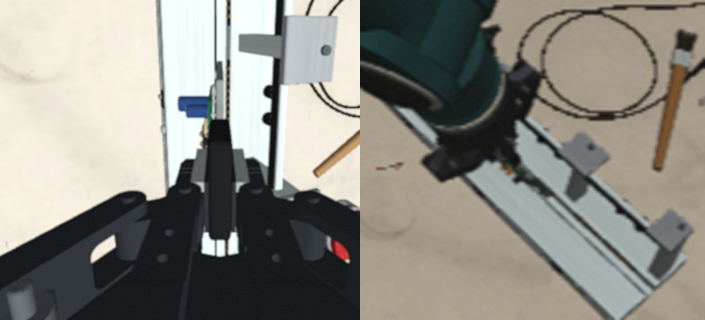

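The foot lines up with the slot (column 220) and the board is leaning forward under the lips. I'll keep lowering.

```bash
python3 -m handwheel '[[[0,0,0],[0.002,0,0.03],-1],[[0,0,0],[0.002,0,0.06],-1],[[0,0,0],[0.002,0,0.08],-1],[[0,0,0],[0.002,0,0.09],-1],[[0,0,0],[0.002,0,0.1],-1],[[0,0,0],[0.002,0,0.1],-1],[[0,0,0],[0.002,0,0.1],-1]]'
python3 - <<'E'
from h import *
flip(); rel(*[seat(2,t,0.001,grip=.103) for t in (24,16,8,0,-8)])
E
```

```text
time: 19.9
tool_pos: [0.5469, -0.2401, 0.1007]
eef_rot: [2.719, -0.0, 1.384]
contact_force: [-0.2, 1.0, 2.7]
gripper_width: 0.0093
finger_force: 59.7
[0.001, -0.0001, 0.0001] [0.0023, 0.0037, -0.0042] rows>= 1.0
[0.0455, -0.0001, 0.0002] [0.0023, 0.0755, 0.0023] rows>= 1.0
[0.0899, -0.0001, 0.0002] [0.0022, 0.1459, 0.0188] rows>= 1.0
[0.1344, -0.0001, 0.0002] [0.0022, 0.2134, 0.0451] rows>= 2.0
[0.1788, -0.0001, 0.0002] [0.0022, 0.2779, 0.0781] rows>= 2.0
```

```bash
python3 -m handwheel '[[[0.011,0,0],[0.002,0.02,-0.004],-1],[[0.022,0,0],[0.002,0.04,-0.002],-1],[[0.033,0,0],[0.002,0.058,-0.001],-1],[[0.0455,0,0],[0.002,0.0755,0.002],-1],[[0.0455,0,0],[0.002,0.0755,0.002],-1],[[0.0455,0,0],[0.002,0.0755,0.002],-1]]'
python3 -m handwheel '[[[0.011,0,0],[0,0.018,0],-1],[[0.022,0,0],[0,0.036,0],-1],[[0.033,0,0],[0,0.054,0],-1],[[0.0445,0,0],[0,0.071,0],-1],[[0.0445,0,0],[0,0.071,0],-1],[[0.0445,0,0],[0,0.071,0],-1]]'
python3 - <<'E'
from h import *
flip(); rel(*[seat(2,t,0.001,grip=.103) for t in (8,4,0,-4,-8)])
E
```

```text
time: 20.4
tool_pos: [0.5605, -0.2417, 0.1057]
eef_rot: [2.863, 0.001, 1.386]
contact_force: [2.3, 0.4, 0.4]
gripper_width: 0.009
finger_force: 59.3
time: 20.9
tool_pos: [0.5735, -0.2444, 0.1095]
eef_rot: [3.002, -0.001, 1.385]
contact_force: [2.9, 0.2, -1.2]
gripper_width: 0.0089
finger_force: 59.2
[0.0001, -0.0002, 0.0002] [-0.0013, 0.0058, 0.0022] rows>= 1.0
[0.0223, -0.0002, 0.0002] [-0.0013, 0.042, 0.0042] rows>= 1.0
[0.0445, -0.0002, 0.0002] [-0.0014, 0.078, 0.0087] rows>= 1.0
[0.0667, -0.0002, 0.0002] [-0.0014, 0.1138, 0.0143] rows>= 1.0
[0.089, -0.0002, 0.0002] [-0.0014, 0.1491, 0.0224] rows>= 1.0
```

```bash
python3 -m handwheel '[[[0.011,0,0],[-0.001,0.028,0.003],-1],[[0.022,0,0],[-0.001,0.046,0.004],-1],[[0.033,0,0],[-0.001,0.064,0.006],-1],[[0.0445,0,0],[-0.001,0.082,0.008],-1],[[0.0555,0,0],[-0.001,0.1,0.011],-1],[[0.0667,0,0],[-0.001,0.117,0.014],-1],[[0.0667,0,0],[-0.001,0.117,0.014],-1],[[0.0667,0,0],[-0.001,0.117,0.014],-1]]'
python3 - <<'E'
from h import *
flip(); rel(*[seat(2,t,0,.001,grip=.103) for t in (-4,-6,-8)])
E
```

```text
time: 21.57
tool_pos: [0.5956, -0.2491, 0.1095]
eef_rot: [-3.07, -0.001, 1.384]
contact_force: [-0.1, -0.8, -2.7]
gripper_width: 0.0091
finger_force: 59.3
[-0.0005, -0.0004, 0.0001] [0.0012, 0.0071, 0.0028] rows>= 1.0
[0.0106, -0.0004, 0.0001] [0.0012, 0.025, 0.0027] rows>= 1.0
[0.0217, -0.0004, 0.0001] [0.0012, 0.0429, 0.0033] rows>= 1.0
```

```bash
python3 -m handwheel '[[[0.011,0,0],[0,0.024,0.003],-1],[[0.018,0,0],[0,0.036,0.006],-1],[[0.022,0,0],[0,0.043,0.008],-1],[[0.022,0,0],[0,0.043,0.008],-1],[[0.022,0,0],[0,0.043,0.008],-1]]'
python3 - <<'E'
from h import *
flip(); rel(*[seat(2,t,0,.000,grip=.103) for t in (-8,-9)])
E
```

```text
time: 21.98
tool_pos: [0.6043, -0.2507, 0.1085]
eef_rot: [-3.002, -0.001, 1.384]
contact_force: [-0.8, 0.9, 3.2]
gripper_width: 0.0093
finger_force: 59.9
[-0.0001, -0.0003, 0.0001] [0.0008, -0.0066, 0.0019] rows>= 1.0
[0.0054, -0.0003, 0.0001] [0.0008, 0.0024, 0.0018] rows>= 1.0
```

```bash
python3 -m handwheel '[[[0.004,0,0],[0,0.006,0],-1],[[0.004,0,0],[0,0.006,0],-1],[[0.004,0,0],[0,0.006,0],-0.4],[[0.004,0,0],[0,0.006,0],-0.3],[[0.004,0,0],[0,0.006,0],-0.2],[[0.004,0,0],[0,0.006,0],-0.2],[[0.004,0,0],[0,0.006,0],-0.2],[[0.004,0,0],[0,0.006,0],-0.2],[[0.004,0,0],[0,0.006,0],-0.2]]'
python3 -m handwheel '[[[0,0,0],[0,0,-0.05],-0.2],[[0,0,0],[0,0,-0.15],-0.2],[[0,0,0],[0,0,-0.3],-0.2],[[0,0,0],[0,0,-0.5],-0.2],[[0,0,0],[0,0,-0.7],-0.2],[[0.05,0,0],[0,0,-0.9],-0.2],[[0.05,0,0],[0,0,-0.9],-0.2],[[0.05,0,0],[0,0,-0.9],-0.2]]'
python3 - <<'E'
from h import *
flip(); rel(([*rackpt(-.066),.30],tool(RY)))
c=snap('wrist','w9'); q=snap('scene','s9'); 
# predicted grip of seated board
M=R.from_euler('z',SY).as_matrix(); t=np.radians(8.5)
for h in (.118,.0): 
  for y in (-.023,.023): 
    P=np.array([*SO,.006])+M@np.array([h*np.sin(t),y,h*np.cos(t)]); print(h,proj(c,P).round(),proj(q,P).round())
a=cv2.convertScaleAbs(c['pixels'][:,:,::-1],alpha=1.3); b=cv2.resize(q['pixels'][200:340,290:440,::-1],(450,420),interpolation=cv2.INTER_CUBIC)
cv2.imwrite('pics/m9.png',np.hstack([a[:,100:450],b]))
E
```

```text
time: 22.73
tool_pos: [0.6063, -0.2509, 0.1081]
eef_rot: [-2.989, 0.0, 1.385]
contact_force: [-0.7, -0.2, -0.5]
gripper_width: 0.0342
finger_force: 0.0
time: 23.4
tool_pos: [0.6355, -0.2564, 0.2888]
eef_rot: [-2.835, 0.002, 1.387]
contact_force: [1.7, 0.3, -3.0]
gripper_width: 0.0341
finger_force: 0.0
[-0.0975, -0.0042, -0.0307] [1.477, -1.1052, 0.2883] rows>= 9.0
0.118 [303. 218.] [383. 247.]
0.118 [304. 172.] [369. 234.]
0.0 [310. 193.] [371. 277.]
0.0 [311. 159.] [358. 265.]
```

```bash
python3 - <<'E'
from h import *
c=load('w9'); g=c['pixels'].mean(2).astype(int)
for r in (150,165,180,195,210,225): print(r,g[r,280:335:2].tolist())
E
python3 -m handwheel '[[[-0.0975,0,-0.03],[0.95,-0.6,-0.1],0],[[-0.0975,0,-0.03],[0.95,-0.6,-0.1],0],[[-0.0975,0,-0.03],[0.95,-0.6,-0.1],0],[[-0.0975,0,-0.03],[0.95,-0.6,-0.1],0],[[-0.0975,0,-0.03],[0.95,-0.6,-0.1],0],[[-0.0975,0,-0.03],[0.95,-0.6,-0.1],0],[[-0.0975,0,-0.03],[0.95,-0.6,-0.1],0],[[-0.0975,0,-0.03],[0.95,-0.6,-0.1],0],[[-0.0975,0,-0.03],[0.95,-0.6,-0.1],0]]'
python3 - <<'E'
from h import *
flip(); rel(([*rackpt(-.066),.28],tool(RY)))
E
```

```text
150 [186, 184, 185, 159, 150, 150, 149, 149, 147, 146, 146, 148, 148, 149, 152, 148, 148, 151, 148, 138, 177, 192, 193, 193, 192, 190, 191, 188]
165 [187, 184, 185, 173, 83, 74, 59, 57, 56, 55, 58, 51, 76, 129, 93, 177, 197, 177, 147, 191, 190, 191, 191, 191, 188, 189, 189, 187]
180 [186, 184, 186, 189, 191, 187, 186, 188, 187, 145, 37, 33, 36, 37, 21, 125, 197, 146, 167, 188, 189, 189, 189, 189, 186, 188, 187, 186]
195 [188, 184, 186, 189, 191, 187, 187, 188, 188, 148, 40, 32, 34, 31, 26, 143, 193, 140, 177, 187, 187, 188, 189, 186, 186, 188, 186, 188]
210 [187, 184, 186, 189, 191, 189, 189, 188, 189, 136, 32, 31, 32, 26, 57, 178, 184, 132, 185, 186, 188, 188, 188, 185, 187, 187, 186, 189]
225 [187, 185, 185, 156, 149, 149, 149, 147, 147, 146, 147, 147, 146, 148, 142, 141, 139, 135, 106, 83, 84, 91, 96, 106, 173, 187, 187, 190]
time: 24.25
tool_pos: [0.5613, -0.0502, 0.341]
eef_rot: [-3.138, -0.015, 1.476]
contact_force: [-0.8, -0.9, 0.0]
gripper_width: 0.0427
finger_force: 0.0
[-0.0011, -0.0046, -0.0024] [0.577, -0.5364, 0.3155] rows>= 5.0
```

The seated board's grip appears where predicted (column 303, rows 172 to 218). On to the second board.

```bash
python3 -m handwheel '[[[0,-0.004,-0.002],[0.577,-0.536,0.1],0],[[0,-0.004,-0.002],[0.577,-0.536,0.3],0],[[0,-0.004,-0.002],[0.577,-0.536,0.315],0],[[0,-0.004,-0.002],[0.577,-0.536,0.315],0],[[0,-0.004,-0.002],[0.577,-0.536,0.315],0],[[0,-0.004,-0.002],[0.577,-0.536,0.315],0],[[0,-0.004,-0.002],[0.577,-0.536,0.315],0],[[0,-0.004,-0.002],[0.577,-0.536,0.315],0]]'
python3 - <<'E'
from h import *
flip(); rel(([*rackpt(-.066),.113],tool(RY)))
E
```

```text
time: 24.92
tool_pos: [0.4673, 0.0745, 0.2812]
eef_rot: [-3.141, -0.001, 1.48]
contact_force: [0.3, 0.2, -0.3]
gripper_width: 0.0427
finger_force: 0.0
[-0.0003, -0.0005, -0.0012] [0.004, -0.01, 0.8411] rows>= 5.0
```

```bash
python3 -m handwheel '[[[0,0,0],[0.004,-0.008,0.2],0],[[0,0,0],[0.004,-0.008,0.4],0],[[0,0,0],[0.004,-0.008,0.55],0],[[0,0,0],[0.004,-0.008,0.7],0],[[0,0,0],[0.004,-0.008,0.8],0],[[0,0,0],[0.004,-0.008,0.84],0],[[0,0,0],[0.004,-0.008,0.84],0],[[0,0,0],[0.004,-0.008,0.84],0],[[0,0,0],[0.004,-0.008,0.84],-1],[[0,0,0],[0.004,-0.008,0.84],-1],[[0,0,0],[0.004,-0.008,0.84],-1],[[0,0,0],[0.004,-0.008,0.84],-1],[[0,0,0],[0.004,-0.008,0.84],-1],[[0,0,0],[0.004,-0.008,0.84],-1],[[0,0,0],[0.004,-0.008,0.84],-1],[[0,0,0],[0.004,-0.008,0.84],-1],[[0,0,0],[0.004,-0.008,0.84],-1],[[0,0,0],[0.004,-0.008,0.84],-1]]'
python3 -m handwheel '[[[0,0,0],[0,0,-0.05],-1],[[0,0,0],[0,0,-0.1],-1],[[0,0,0],[0,0,-0.15],-1],[[0,0,0],[0,0,-0.2],-1],[[0,0,0],[0,0,-0.25],-1],[[0,0,0],[0,0,-0.35],-1],[[0,0,0],[0,0,-0.5],-1],[[0,0,0],[0,0,-0.7],-1],[[0,0,0],[0,0,-0.9],-1],[[0,0,0],[0,0,-0.9],-1],[[0,0,0],[0,0,-0.9],-1]]'
python3 - <<'E'
from h import *
flip(); a,T=seat(3,24,.08,grip=.103); rel(([*a[:2],.29],T),(a,T)); print(a)
E
```

```text
time: 26.42
tool_pos: [0.4653, 0.078, 0.1136]
eef_rot: [-3.142, -0.003, 1.484]
contact_force: [1.7, -0.7, 7.2]
gripper_width: 0.0089
finger_force: 59.5
time: 27.33
tool_pos: [0.4644, 0.0779, 0.2946]
eef_rot: [-3.14, -0.006, 1.485]
contact_force: [0.3, 0.4, -1.9]
gripper_width: 0.0089
finger_force: 59.2
[-0.1338, -0.0086, 0.0314] [-1.0035, 0.4431, 0.0163] rows>= 6.0
[-0.1338, -0.0086, 0.0314] [-1.0069, 0.4441, 0.5963] rows>= 7.0
[ 0.5354715  -0.12961001  0.17399229]
```

```bash
python3 -m handwheel '[[[-0.134,-0.008,0.031],[-0.99,0.443,0.016],-1],[[-0.134,-0.008,0.031],[-0.99,0.443,0.016],-1],[[-0.134,-0.008,0.031],[-0.99,0.443,0.016],-1],[[-0.134,-0.008,0.031],[-0.99,0.443,0.016],-1],[[-0.134,-0.008,0.031],[-0.99,0.443,0.016],-1],[[-0.134,-0.008,0.031],[-0.99,0.443,0.016],-1],[[-0.134,-0.008,0.031],[-0.99,0.443,0.016],-1],[[-0.134,-0.008,0.031],[-0.99,0.443,0.016],-1],[[-0.134,-0.008,0.031],[-0.99,0.443,0.2],-1],[[-0.134,-0.008,0.031],[-0.99,0.443,0.4],-1],[[-0.134,-0.008,0.031],[-0.99,0.443,0.55],-1],[[-0.134,-0.008,0.031],[-0.99,0.444,0.596],-1],[[-0.134,-0.008,0.031],[-0.99,0.444,0.596],-1],[[-0.134,-0.008,0.031],[-0.99,0.444,0.596],-1],[[-0.134,-0.008,0.031],[-0.99,0.444,0.596],-1]]'
python3 - <<'E'
from h import *
flip(); rel(*[seat(3,24,h,.001,grip=.103) for h in (.08,.02,0)]); print(read_state()['qpos'])
E
```

```text
time: 28.58
tool_pos: [0.5357, -0.1273, 0.1738]
eef_rot: [2.722, 0.002, 1.384]
contact_force: [0.3, 0.5, -0.6]
gripper_width: 0.0093
finger_force: 59.3
[0.0002, 0.0006, 0.0003] [-0.0118, 0.0059, 0.0017] rows>= 1.0
[0.0002, 0.0006, 0.0003] [-0.0112, 0.0058, 0.3017] rows>= 2.0
[0.0002, 0.0006, 0.0003] [-0.011, 0.0057, 0.4017] rows>= 2.0
[-0.54595817  0.30683704  0.83318319  2.2447649  -0.75692314  0.34567846
  0.70376252]
```

```bash
python3 -m handwheel '[[[0,0,0],[0,0.005,0.05],-1],[[0,0,0],[0,0.005,0.1],-1],[[0,0,0],[0,0.005,0.15],-1],[[0,0,0],[0,0.005,0.2],-1],[[0,0,0],[0,0.005,0.25],-1],[[0,0,0],[0,0.005,0.3],-1],[[0,0,0],[0,0.005,0.33],-1],[[0,0,0],[0,0.005,0.36],-1],[[0,0,0],[0,0.005,0.38],-1],[[0,0,0],[0,0.005,0.39],-1],[[0,0,0],[0,0.005,0.39],-1],[[0,0,0],[0,0.005,0.39],-1]]'
python3 - <<'E'
from h import *
flip(); rel(*[seat(3,t,0.001,.001,grip=.103) for t in (24,16,8,0,-4)])
E
```

```text
time: 29.58
tool_pos: [0.5679, -0.1331, 0.1028]
eef_rot: [2.722, 0.002, 1.385]
contact_force: [0.5, 0.0, -0.6]
gripper_width: 0.0091
finger_force: 59.3
[0.0003, 0.0006, 0.0006] [-0.0128, 0.0007, 0.0056] rows>= 1.0
[0.0448, 0.0006, 0.0005] [-0.0129, 0.0725, 0.0119] rows>= 1.0
[0.0892, 0.0006, 0.0005] [-0.013, 0.1429, 0.0283] rows>= 1.0
[0.1336, 0.0007, 0.0004] [-0.0131, 0.2105, 0.0545] rows>= 2.0
[0.1559, 0.0007, 0.0004] [-0.0131, 0.2434, 0.0698] rows>= 2.0
```

Foot is in the slot, not yet pressing. I'll rotate in the same steps, keeping the foot about 1 mm up.

```bash
python3 -m handwheel '[[[0.011,0,0],[-0.001,0.019,0.006],-1],[[0.022,0,0],[-0.001,0.037,0.008],-1],[[0.033,0,0],[-0.001,0.055,0.01],-1],[[0.0445,0,0],[-0.001,0.0725,0.012],-1],[[0.0555,0,0],[-0.001,0.09,0.016],-1],[[0.0667,0,0],[-0.001,0.108,0.02],-1],[[0.078,0,0],[-0.001,0.126,0.024],-1],[[0.089,0,0],[-0.001,0.143,0.028],-1],[[0.089,0,0],[-0.001,0.143,0.028],-1],[[0.089,0,0],[-0.001,0.143,0.028],-1]]'
python3 - <<'E'
from h import *
flip(); rel(*[seat(3,t,0.001,.001,grip=.103) for t in (8,4,0,-4)])
E
```

```text
time: 30.42
tool_pos: [0.5959, -0.1388, 0.1089]
eef_rot: [3.001, 0.003, 1.385]
contact_force: [0.4, -0.8, 1.8]
gripper_width: 0.0093
finger_force: 59.5
[0.0004, 0.0009, 0.0004] [-0.011, -0.0003, -0.0021] rows>= 1.0
[0.0226, 0.001, 0.0004] [-0.011, 0.0359, -0.0001] rows>= 1.0
[0.0448, 0.001, 0.0004] [-0.011, 0.0719, 0.0045] rows>= 1.0
[0.067, 0.001, 0.0003] [-0.0111, 0.1077, 0.0101] rows>= 1.0
```

```bash
python3 -m handwheel '[[[0.011,0,0],[0,0.018,-0.002],-1],[[0.022,0,0],[0,0.036,0],-1],[[0.033,0,0],[0,0.054,0.002],-1],[[0.0445,0,0],[0,0.072,0.004],-1],[[0.0555,0,0],[0,0.09,0.007],-1],[[0.0667,0,0],[0,0.108,0.01],-1],[[0.078,0,0],[0,0.124,0.014],-1],[[0.086,0,0],[0,0.138,0.018],-1],[[0.086,0,0],[0,0.138,0.018],-1],[[0.086,0,0],[0,0.138,0.018],-1]]'
python3 - <<'E'
from h import *
flip(); rel(*[seat(3,t,0,.000,grip=.103) for t in (-8,-9)])
E
```

```text
time: 31.25
tool_pos: [0.6225, -0.1441, 0.1091]
eef_rot: [-3.012, 0.002, 1.384]
contact_force: [-0.5, -0.2, 2.4]
gripper_width: 0.0092
finger_force: 59.8
[0.0031, 0.0005, -0.0001] [-0.0099, 0.0033, 0.0037] rows>= 1.0
[0.0087, 0.0005, -0.0001] [-0.0099, 0.0123, 0.0037] rows>= 1.0
```

```bash
python3 -m handwheel '[[[0.004,0,0],[0,0.006,0.002],-1],[[0.007,0,0],[0,0.01,0.002],-1],[[0.007,0,0],[0,0.01,0.002],-1],[[0.007,0,0],[0,0.01,0.002],-0.4],[[0.007,0,0],[0,0.01,0.002],-0.3],[[0.007,0,0],[0,0.01,0.002],-0.2],[[0.007,0,0],[0,0.01,0.002],-0.2],[[0.007,0,0],[0,0.01,0.002],-0.2],[[0.007,0,0],[0,0.01,0.002],-0.2],[[0.007,0,0],[0,0.01,0.002],-0.2]]'
python3 -m handwheel '[[[0,0,0],[0,0,-0.05],-0.2],[[0,0,0],[0,0,-0.15],-0.2],[[0,0,0],[0,0,-0.3],-0.2],[[0,0,0],[0,0,-0.5],-0.2],[[0,0,0],[0,0,-0.7],-0.2],[[-0.05,0,0],[0,0,-0.9],-0.2],[[-0.05,0,0],[0,0,-0.9],-0.2],[[-0.05,0,0],[0,0,-0.9],-0.2]]'
python3 - <<'E'
from h import *
# hook regrasp pose: bar handle left at TCP (.4625,.3489,.1497), yaw 1.736
rel(([.475,.25,.32],tool(1.736)))
c=snap('wrist','w10'); g=c['pixels'].mean(2).astype(int)
M=R.from_euler('z',SY).as_matrix(); t=np.radians(8.5)
for b in (2,3):
  for y in (-.023,0,.023):
    P=np.array([*SO,.006])+M@np.array([.118*np.sin(t),y+(b-2)*.106,.118*np.cos(t)]); u,v=proj(c,P).round().astype(int); print(b,y,u,v,g[v,u-16:u+17:2].tolist() if 0<=v<420 and 20<u<540 else '')
E
```

```text
time: 32.08
tool_pos: [0.6245, -0.1444, 0.108]
eef_rot: [-2.988, 0.002, 1.384]
contact_force: [0.3, 0.3, -0.4]
gripper_width: 0.0342
finger_force: 0.0
time: 32.75
tool_pos: [0.6516, -0.1503, 0.2902]
eef_rot: [3.131, 0.001, 1.383]
contact_force: [-1.0, 0.5, -1.4]
gripper_width: 0.0343
finger_force: 0.0
[0.0031, -0.0018, 0.3875] [1.8007, -1.2405, -0.1637] rows>= 11.0
2 -0.023 255 313 [42, 137, 151, 147, 147, 147, 139, 128, 137, 138, 144, 149, 147, 117, 164, 191, 186]
2 0 255 294 [17, 17, 16, 26, 48, 36, 27, 29, 27, 25, 60, 89, 87, 84, 127, 188, 191]
2 0.023 254 274 [17, 18, 17, 19, 49, 44, 16, 14, 14, 18, 121, 191, 192, 190, 190, 191, 190]
3 -0.023 253 219 [191, 122, 17, 89, 187, 149, 86, 89, 143, 155, 98, 87, 87, 86, 90, 167, 195]
3 0 252 197 [196, 134, 78, 93, 55, 39, 26, 33, 34, 31, 71, 186, 201, 200, 200, 198, 196]
3 0.023 252 173 [166, 67, 75, 78, 52, 18, 13, 13, 9, 41, 159, 201, 200, 199, 201, 198, 197]
```

Both grips are at their seated positions. Now back to the hook.

```bash
python3 -m handwheel '[[[0,0,0.13],[0.6,-0.41,-0.3],0],[[0,0,0.13],[0.6,-0.41,-0.3],0],[[0,0,0.13],[0.6,-0.41,-0.3],0],[[0,0,0.13],[0.6,-0.41,-0.3],0],[[0,0,0.13],[0.6,-0.41,-0.3],0],[[0,0,0.13],[0.6,-0.41,-0.3],0],[[0,0,0.13],[0.6,-0.41,-0.3],0]]' >/dev/null
python3 - <<'E'
from h import *
rel(([.475,.25,.34],tool(1.736)))
E
```

```text
[0.0014, 0.0004, 0.2583] [0.7708, -1.2323, 0.0162] rows>= 7.0
```

```bash
python3 -m handwheel '[[[0,0,0.2],[0.6,-0.98,0],0],[[0,0,0.2],[0.6,-0.98,0],0],[[0,0,0.2],[0.6,-0.98,0],0],[[0,0,0.2],[0.6,-0.98,0],0],[[0,0,0.2],[0.6,-0.98,0],0],[[0,0,0.2],[0.6,-0.98,0],0],[[0,0,0.2],[0.6,-0.98,0],0],[[0,0,0.2],[0.6,-0.98,0],0],[[0,0,0.2],[0.6,-0.98,0],0]]' >/dev/null
python3 - <<'E'
from h import *
rel(([.46,.27,.34],tool(1.736))); print(read_state()['qpos'][6])
E
```

```text
[0.0017, -0.0007, 0.057] [-0.0496, -0.4362, 0.0186] rows>= 3.0
-1.1253046704217247
```

```bash
python3 -m handwheel '[[[0,0,0.057],[-0.05,-0.436,0.018],0],[[0,0,0.057],[-0.05,-0.436,0.018],0],[[0,0,0.057],[-0.05,-0.436,0.018],0],[[0,0,0.057],[-0.05,-0.436,0.018],0],[[0,0,0.057],[-0.05,-0.436,0.018],0],[[0,0,0.057],[-0.05,-0.436,0.018],0]]'
python3 - <<'E'
from h import *
c=snap('wrist','w11'); a=cv2.convertScaleAbs(c['pixels'][:,:,::-1],alpha=1.3); b=snap('scene','s11')['pixels'][130:340,120:440,::-1]
a=cv2.resize(a[20:320,0:400],(800,600),interpolation=cv2.INTER_CUBIC)
print(proj(c,[.4614,.3545,.16])) 
p=np.array([.4625,.3489])
for s in (-.068,.068): 
    q=p+s*np.array([np.sin(1.736),-np.cos(1.736)]); print(proj(c,[*q,.1605]))
cv2.imwrite('pics/m11.png',cv2.resize(cv2.convertScaleAbs(c['pixels'][:,:,::-1],alpha=1.3),(800,600),interpolation=cv2.INTER_CUBIC))
E
```

```text
time: 34.63
tool_pos: [0.4602, 0.2695, 0.3407]
eef_rot: [3.138, -0.003, 0.164]
contact_force: [0.3, 0.0, 1.0]
gripper_width: 0.0428
finger_force: 0.0
[194.41661374 178.16707544]
[204.39094791 241.91273789]
[195.03885305 106.39832068]
```

View pics/m11.png

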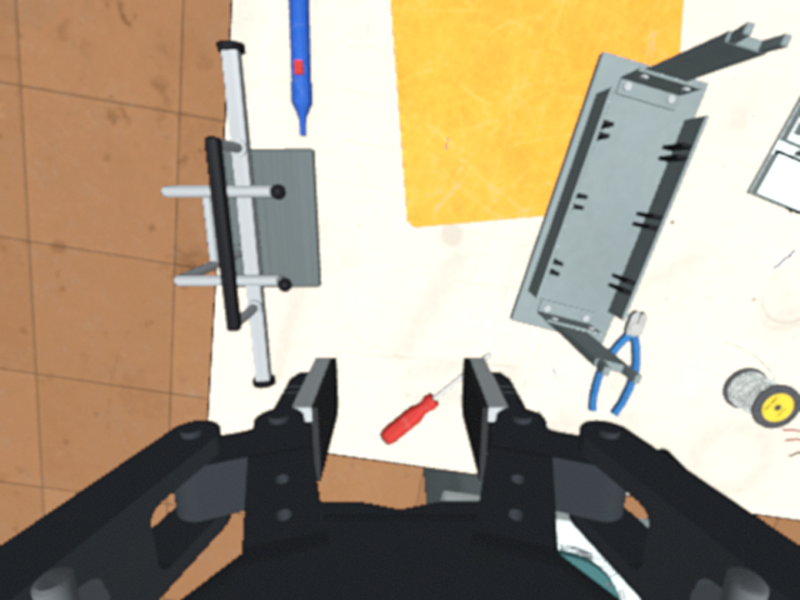

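The hook stand was knocked about 3 cm, as the task warned. The handle now runs from (212,140) to (233,328), with tips at (279,191) and (285,284). I'll re-measure.

Run:
```python
from h import *
c=load('w11'); w=lambda u,v:np.array([(u+.5)*.7-.5,(v+.5)*.7-.5])
A=back(c,*w(212,140),.160); B=back(c,*w(233,328),.160); print(A,B,np.linalg.norm(A-B),(A+B)/2, 'yaw',np.arctan2(*(A-B)[1::-1]))
C=back(c,*w(231,44),.100); D=back(c,*w(263,383),.100); print(C,D,np.linalg.norm(C-D),(C+D)/2,'yaw',np.arctan2(*(C-D)[1::-1]))
for b in ((279,191),(285,284)): print(back(c,*w(*b),.166))
for b in ((279,191),(285,284)): print(back(c,*w(*b),.160))
m=(A+B)/2; y=np.arctan2(*(A-B)[1::-1]); rel(([m[0],m[1],.29],tool(y+np.pi/2)))
```

```text
[0.52999195 0.40410252 0.16      ] [0.40203458 0.38198248 0.16      ] 0.12985524667887297 [0.46601326 0.3930425  0.16      ] yaw 0.17117855557844283
[0.60080922 0.4179261  0.1       ] [0.32998116 0.37156653 0.1       ] 0.27476726255753886 [0.46539519 0.39474632 0.1       ] yaw 0.1695339913578712
[0.50518042 0.35628658 0.166     ]
[0.4428453  0.34628607 0.166     ]
[0.50479104 0.35780174 0.16      ]
[0.4412241  0.34760361 0.16      ]
[0.001, -0.001, -0.0021] [0.1297, -0.6029, 0.2521] rows>= 4.0
```

```bash
python3 -m handwheel '[[[0,0,-0.002],[0.13,-0.606,0.1],0],[[0,0,-0.002],[0.13,-0.606,0.25],0],[[0,0,-0.002],[0.13,-0.606,0.25],0],[[0,0,-0.002],[0.13,-0.606,0.25],0],[[0,0,-0.002],[0.13,-0.606,0.25],0],[[0,0,-0.002],[0.13,-0.606,0.25],0],[[0,0,-0.002],[0.13,-0.606,0.25],0]]'
python3 - <<'E'
from h import *
rel(([.4657,.394,.149],tool(.170+np.pi/2)))
c=snap('wrist','w12'); g=c['pixels'].mean(2).astype(int)
# handle position check: sample dark across near prong gap
for s in (-.05,.05,-.02):
    P=np.array([.4657+s*np.cos(.17),.394+s*np.sin(.17),.160]); u,v=proj(c,P).round().astype(int); print(s,u,v,g[v,max(u-24,0):u+25:2].tolist())
E
```

```text
time: 35.32
tool_pos: [0.4657, 0.3934, 0.2911]
eef_rot: [3.138, -0.004, 0.171]
contact_force: [-0.3, -0.2, 0.7]
gripper_width: 0.0427
finger_force: 0.0
[0.0011, -0.0012, 0.0003] [-0.0024, -0.0057, 0.7105] rows>= 4.0
-0.05 277 259 [202, 201, 201, 201, 201, 201, 200, 200, 198, 185, 61, 35, 37, 36, 41, 164, 200, 200, 200, 201, 202, 202, 203, 202, 202]
0.05 277 146 [103, 103, 105, 104, 105, 106, 105, 105, 101, 55, 39, 43, 45, 42, 51, 96, 104, 104, 105, 104, 106, 106, 106, 107, 107]
-0.02 277 227 [164, 165, 165, 164, 163, 154, 153, 153, 154, 115, 37, 39, 40, 39, 43, 117, 146, 147, 148, 148, 151, 152, 154, 155, 154]
```

```bash
python3 - <<'E'
from h import *
c=load('w12'); g=c['pixels'].mean(2).astype(int); m=[]
for s in np.arange(-.085,.086,.002):
    P=np.array([.4657+s*np.cos(.17),.394+s*np.sin(.17),.160]); u,v=proj(c,P).round().astype(int); m.append((int(round(s*1000)),g[v,u]))
print(m[:14],m[-14:])
E
python3 -m handwheel '[[[0,0,0],[-0.002,-0.005,0.2],0],[[0,0,0],[-0.002,-0.005,0.4],0],[[0,0,0],[-0.002,-0.005,0.5],0],[[0,0,0],[-0.002,-0.005,0.55],0],[[0,0,0],[-0.002,-0.005,0.55],0]]'
```

```text
[(-85, np.int64(173)), (-83, np.int64(173)), (-81, np.int64(173)), (-79, np.int64(173)), (-77, np.int64(173)), (-75, np.int64(173)), (-73, np.int64(173)), (-71, np.int64(173)), (-69, np.int64(174)), (-67, np.int64(145)), (-65, np.int64(41)), (-63, np.int64(36)), (-61, np.int64(36)), (-59, np.int64(37))] [(59, np.int64(44)), (61, np.int64(44)), (63, np.int64(44)), (65, np.int64(45)), (67, np.int64(59)), (69, np.int64(183)), (71, np.int64(178)), (73, np.int64(178)), (75, np.int64(179)), (77, np.int64(178)), (79, np.int64(178)), (81, np.int64(179)), (83, np.int64(179)), (85, np.int64(179))]
time: 35.78
tool_pos: [0.464, 0.395, 0.1792]
eef_rot: [3.137, -0.001, 0.173]
contact_force: [0.0, 0.0, -0.3]
gripper_width: 0.0426
finger_force: 0.0
```

```bash
python3 -m handwheel '[[[0,0,0],[0.012,0,0.08],0],[[0,0,0],[0.012,0,0.15],0],[[0,0,0],[0.012,0,0.15],0],[[0,0,0],[0.012,0,0.15],0],[[0,0,0],[0.012,0,0.15],-1],[[0,0,0],[0.012,0,0.15],-1],[[0,0,0],[0.012,0,0.15],-1],[[0,0,0],[0.012,0,0.15],-1],[[0,0,0],[0.012,0,0.15],-1],[[0,0,0],[0.012,0,0.15],-1],[[0,0,0],[0.012,0,0.15],-1],[[0,0,0],[0.012,0,0.15],-1],[[0,0,0],[0.012,0,0.15],-1],[[0,0,0],[0.012,0,0.15],-1],[[0,0,0],[0.012,0,0.15],-1]]'
python3 -m handwheel '[[[0,0,0],[0,0,-0.04],-1],[[0,0,0],[0,0,-0.08],-1],[[0,0,0],[0,0,-0.11],-1],[[0,0,0],[0,0,-0.13],-1],[[0,0,0],[0,0,-0.13],-1],[[0,0,0],[0,0,-0.13],-1]]'
```

```text
time: 37.03
tool_pos: [0.4672, 0.3969, 0.1509]
eef_rot: [3.139, -0.004, 0.175]
contact_force: [-1.0, -1.1, 7.0]
gripper_width: 0.0091
finger_force: 58.9
time: 37.53
tool_pos: [0.4666, 0.3969, 0.1762]
eef_rot: [3.138, -0.003, 0.175]
contact_force: [-0.8, -0.0, -1.9]
gripper_width: 0.0088
finger_force: 58.6
```

```bash
python3 -m handwheel '[[[0,0,0],[0,0.1,0],-1],[[0,0,0],[0,0.2,0],-1],[[0,0,0],[0,0.3,0],-1],[[0,0,0],[0,0.4,0],-1],[[0,0,0],[0,0.5,0],-1],[[0,0,0],[0,0.6,0],-1],[[0,0,0],[0,0.6,0],-1],[[0,0,0],[0,0.6,-0.3],-1],[[0,0,0],[0,0.6,-0.6],-1],[[0,0,0],[0,0.6,-0.6],-1],[[0,0,0],[0,0.6,-0.6],-1]]'
python3 - <<'E'
from h import *
rel(([.5320,.0700,.30],tool(RY+np.pi/2)))
# handle centre in the grip, from wrist view
c=snap('wrist','w13'); g=c['pixels'].mean(2).astype(int); s=read_state(); p=np.array(s['tool_pos']); y=s['eef_rot'][2]
print([(int(d*1000),int(g[tuple(proj(c,[p[0]+d*np.cos(y),p[1]+d*np.sin(y),p[2]+.0095]).round().astype(int)[::-1])])) for d in np.arange(.05,.085,.002)])
E
```

```text
time: 38.45
tool_pos: [0.4905, 0.2795, 0.3028]
eef_rot: [3.141, -0.012, 0.175]
contact_force: [0.5, -1.0, -1.1]
gripper_width: 0.0089
finger_force: 59.1
[-0.0004, -0.0039, 0.0832] [0.0224, 1.0676, 0.0146] rows>= 6.0
[(50, 47), (52, 45), (54, 46), (56, 46), (58, 46), (60, 47), (62, 46), (64, 46), (66, 40), (68, 182), (70, 189), (72, 189), (74, 189), (76, 189), (78, 190), (80, 190), (82, 190), (84, 190)]
```

```bash
python3 -m handwheel '[[[0,0.004,0.083],[0.02,0.98,0],-1],[[0,0.004,0.083],[0.02,0.98,0],-1],[[0,0.004,0.083],[0.02,0.98,0],-1],[[0,0.004,0.083],[0.02,0.98,0],-1],[[0,0.004,0.083],[0.02,0.98,0],-1],[[0,0.004,0.083],[0.02,0.98,0],-1],[[0,0.004,0.083],[0.02,0.98,0],-1],[[0,0.004,0.083],[0.02,0.98,0],-1]]'
python3 - <<'E'
from h import *
rel(([.5310,.0697,.22],tool(RY+np.pi/2)))
E
```

```text
time: 39.17
tool_pos: [0.5246, 0.0876, 0.2961]
eef_rot: [3.141, -0.014, -0.086]
contact_force: [0.2, 0.6, -0.6]
gripper_width: 0.0087
finger_force: 59.1
[0.0003, -0.0045, 0.0004] [0.0344, 0.0859, 0.381] rows>= 2.0
```

```bash
python3 -m handwheel '[[[0,-0.0045,0],[0.034,0.086,0.1],-1],[[0,-0.0045,0],[0.034,0.086,0.2],-1],[[0,-0.0045,0],[0.034,0.086,0.3],-1],[[0,-0.0045,0],[0.034,0.086,0.36],-1],[[0,-0.0045,0],[0.034,0.086,0.36],-1],[[0,-0.0045,0],[0.034,0.086,0.36],-1],[[0,-0.0045,0],[0.034,0.086,0.36],-1]]'
python3 - <<'E'
from h import *
rel(([.5310,.0697,.188],tool(RY+np.pi/2)))
c=snap('wrist','w14'); g=c['pixels'].mean(2).astype(int); s=read_state()
# bar far disc / bracket pixels: lateral profile at end of bar vs bracket (bar end z = tcp+.005-.055)
z=s['tool_pos'][2]-.05+.006
for sx,zz,n in ((.110,z,'bar'),(.124,.146,'brk'),(-.110,z,'bar'),(-.124,.146,'brk')):
    v=[]
    for d in np.arange(-.022,.0221,.002):
        u=proj(c,[*rackpt(sx,d),zz]).round().astype(int); v.append(int(g[u[1],u[0]]) if 0<=u[1]<420 and 0<=u[0]<560 else -1)
    print(n,sx,v)
cv2.imwrite('pics/m14.png',c['pixels'][...,::-1])
E
```

```text
time: 39.75
tool_pos: [0.5321, 0.0693, 0.226]
eef_rot: [3.14, -0.003, -0.085]
contact_force: [0.5, -0.3, -1.5]
gripper_width: 0.0084
finger_force: 59.1
[0.0004, -0.001, 0.0006] [-0.0061, -0.002, 0.1902] rows>= 1.0
bar 0.11 [189, 189, 189, 189, 176, 54, 53, 121, 172, 171, 167, 170, 171, 133, 67, 54, 52, 131, 139, 138, 136, 141, 136]
brk 0.124 [189, 187, 180, 124, 132, 103, 89, 169, 173, 170, 168, 171, 170, 161, 149, 88, 107, 129, 123, 135, 140, 138, 140]
bar -0.11 [24, 23, 22, 22, 25, 26, 23, 22, 23, 25, 23, 23, 25, 24, 25, 24, 23, 24, 23, 24, 23, 23, 23]
brk -0.124 [26, 24, 24, 23, 24, 24, 26, 26, 24, 25, 25, 24, 23, 24, 24, 24, 24, 22, 25, 24, 23, 22, 23]
```

The bar lies centred between the bracket prongs by the profile. I'll lower it slowly, watching force.

```bash
python3 -m handwheel '[[[0,0,0],[-0.005,-0.002,0.05],-1],[[0,0,0],[-0.005,-0.002,0.1],-1],[[0,0,0],[-0.005,-0.002,0.13],-1],[[0,0,0],[-0.005,-0.002,0.16],-1],[[0,0,0],[-0.005,-0.002,0.175],-1],[[0,0,0],[-0.005,-0.002,0.175],-1],[[0,0,0],[-0.005,-0.002,0.175],-1]]'
python3 -m handwheel '[[[0,0,0],[0,0,0.01],-1],[[0,0,0],[0,0,0.02],-1],[[0,0,0],[0,0,0.025],-1],[[0,0,0],[0,0,0.025],-1],[[0,0,0],[0,0,0.025],-1]]'
```

```text
time: 40.38
tool_pos: [0.5307, 0.0691, 0.1902]
eef_rot: [3.14, -0.002, -0.087]
contact_force: [-0.6, 0.4, -1.6]
gripper_width: 0.0086
finger_force: 59.1
time: 40.8
tool_pos: [0.531, 0.069, 0.1869]
eef_rot: [-3.141, -0.002, -0.086]
contact_force: [-5.1, 1.2, 13.8]
gripper_width: 0.0084
finger_force: 61.0
```

Contact is at the predicted height, so the bar is seated. I'll release and back off.

```bash
python3 -m handwheel '[[[0,0,0],[0,0,-0.005],-1],[[0,0,0],[0,0,-0.005],0],[[0,0,0],[0,0,-0.005],0],[[0,0,0],[0,0,-0.005],0],[[0,0,0],[0,0,-0.005],0],[[0,0,0],[0,0,-0.005],0],[[0,0,0],[0,0,-0.005],0],[[0,0,0],[0,0,-0.005],0],[[0,0,0],[0,0,-0.005],0]]'
python3 -m handwheel '[[[0,0,0],[0,0,-0.1],0],[[0,0,0],[0,0,-0.2],0],[[0,0,0],[0,0,-0.4],0],[[0,0,0],[0,0,-0.7],0],[[0,0,0],[0,0,-0.95],0],[[0,0,0],[0,0,-0.95],0],[[0,0,0],[0,0,-0.95],0],[[0,0,0],[0,0,-0.95],0]]'
python3 - <<'E'
from h import *
c=snap('wrist','w15'); g=c['pixels'].mean(2).astype(int)
def at(P):
    u,v=proj(c,P).round().astype(int); return int(g[v,u]) if 0<=u<560 and 0<=v<420 else -1
for zz in (.196,): print('handle x',[(int(s*1000),at([*rackpt(s),zz])) for s in np.arange(-.08,.081,.004)])
for s in (-.05,.05): print('handle y',s,[at([*rackpt(s,d),.196]) for d in np.arange(-.016,.0161,.002)])
for s in (-.105,.105): print('bar y',s,[at([*rackpt(s,d),.142]) for d in np.arange(-.016,.0161,.002)])
print('bar x',[(int(s*1000),at([*rackpt(s),.142])) for s in (*np.arange(-.15,-.119,.003),*np.arange(.12,.15,.003))])
t0=load('top0')['pixels'].astype(int); t1=snap('top','t9')['pixels'].astype(int); s9=snap('scene','s12')
E
```

```text
time: 41.55
tool_pos: [0.5307, 0.0691, 0.1863]
eef_rot: [3.14, -0.002, -0.086]
contact_force: [0.4, -0.8, -0.7]
gripper_width: 0.0427
finger_force: 0.0
time: 42.22
tool_pos: [0.5308, 0.0694, 0.3773]
eef_rot: [-3.141, -0.004, -0.086]
contact_force: [-1.2, -0.7, -1.4]
gripper_width: 0.0433
finger_force: 0.0
handle x [(-80, 154), (-76, 154), (-72, 155), (-67, 84), (-63, 26), (-59, 26), (-55, 29), (-51, 28), (-47, 29), (-43, 28), (-39, 30), (-35, 30), (-31, 30), (-27, 30), (-23, 28), (-19, 31), (-15, 29), (-11, 31), (-7, 30), (-3, 30), (0, 32), (4, 31), (8, 32), (12, 31), (16, 31), (20, 33), (24, 31), (28, 31), (32, 32), (36, 32), (40, 32), (44, 33), (48, 32), (52, 32), (56, 33), (60, 32), (64, 30), (68, 159), (72, 159), (76, 159), (80, 159)]
handle y -0.05 [106, 110, 99, 99, 91, 29, 29, 29, 27, 54, 94, 96, 95, 95, 106, 107, 96]
handle y 0.05 [126, 128, 126, 127, 113, 33, 34, 34, 32, 63, 121, 125, 125, 126, 126, 126, 126]
bar y -0.105 [182, 122, 54, 59, 124, 147, 154, 152, 154, 148, 117, 57, 56, 56, 55, 128, 182]
bar y 0.105 [121, 87, 69, 88, 156, 164, 160, 160, 161, 143, 66, 66, 68, 67, 102, 124, 97]
bar x [(-150, 182), (-147, 182), (-144, 175), (-141, 78), (-137, 22), (-134, 93), (-131, 154), (-128, 153), (-125, 153), (-122, 153), (-119, 153), (120, 162), (123, 163), (126, 164), (129, 153), (132, 34), (135, 45), (138, 129), (141, 133), (144, 132), (147, 133)]
```

```bash
python3 -c "
from cell import sign_off; print(sign_off())"
```

```text
the job is handed in; nothing more can be done
None
```

The job is handed in at about 42 s of the 208 s allowed. By my last measurements, both boards in the rack are seated in bays 2 and 3 and the bar is back in its brackets, handle up; the hand-in returned no verdict. The hook stand was knocked about 3–4 cm on the way, and the spool, bottle and cutters were left alone.

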